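# Turn the coasters and stand each jar in its own

### The arm

A 7-joint arm with a two-finger parallel gripper is mounted at the origin on the work surface. World frame = base frame: x ahead of the robot, y to its left, z up, the work surface at z = 0. Lengths are in m, angles in rad, forces in N, time in s.
With the tool pointing down it reaches from about 0.35 to 0.9 m from the base axis. Payload 8.1 kg.
Tool frame: the origin (TCP) lies on the centre line of the jaws, within the pads' length; the fingertips stand 14 mm ahead of it and the grasp point (between the pads) lies 5 mm behind it; z points along the fingers, y is the direction in which the jaws open and shut (so a half turn about z gives the same grasp; the last joint's range is limited). The gripper opens to 92 mm and grips with 3 to 60 N. Pads are 19 mm wide; open, the fingers measure 130 mm over their backs; the gripper's body (75 mm by 190 mm) begins 47 mm behind the grasp point.
Start: joints at [-1.206, 0.434, 0.025, 1.573, -0.012, 1.134, -0.075], TCP at [0.282, 0.558, 0.241] pointing down, gripper open.
Joint ranges: [-2.62, 2.62], [-0.44, 2.09], [-1.27, 1.32], [0.08, 2.57], [-1.32, 4.46], [0.12, 2], [-2.74, 2.74]. Speed limits (rad/s): [2.22, 2.22, 3.01, 3.01, 3.14, 3.14, 3.14].

### API

Orientations are given as a rotation vector (axis times angle).
In Python, from cell import arm, optics gives the robot as it stands.
- The arm moves only by the shell command python3 -m creep 'ROWS' [FORCE]. ROWS is JSON, a list of rows, each an object with "translation": the shift along the tool's x, y, z in m, a list of three; "rot": the turn, a rotation vector about the tool's x, y, z in degrees, a list of three; "jaw": the finger opening in m, from 0 to 0.0918. In form: [{"translation": [x, y, z], "rot": [wx, wy, wz], "jaw": jaw}, ...]. A call has 1 to 12 rows; each row shifts and turns the commanded pose from where the row before left it, along the tool's axes as they then stand; what a row does not reach is not made up. A row lasts 1/12 s, in which the tool goes at most 41.7 mm and 7.16 degrees, less where a joint would pass 70% of its speed; a pose out of reach is approached as far as the arm can. A call is refused whole if a number of a shift passes 0.0417 or a number of a turn 7.16, either way. A call with a gripper value outside its range is refused whole. The fingers move at their own pace and stop on an object; FORCE is the grip in N (left out, the last holds). Time passes only in rows, so rows that do not move let the fingers close. It gives the time, the measured TCP pose, the force and the opening at its end, in the units of the state.
- arm.observe(): the state, without advancing time (a new reading comes with each control period).
- optics.get_image(name): name is "scene" or "top" or "wrist"; returns the picture (420x560x3 uint8, red, green, blue); there is no depth.
- optics.camera_info(name): a dict with "fx", "fy", "cx", "cy" (pixels), "R" (3x3) and "t" (3): a world point X has camera coordinates R X + t. Camera axes: x right, y down, z forward; pixel columns grow to the right and rows downward; lengths in m; the calibration is good to about 2 mm. A picture is of the moment at which its call begins: read the wrist's pose just before it. camera_info takes no time and is no camera call; for the wrist camera it gives the pose at the moment of the call.
- arm.sign_off(): hands the job in, once; it reports no verdict.
Trained networks look in the newest picture that a camera, given by its name, has taken for a name from the list of things; names that differ only in an ending like _2 or _b are one class to them, and where a whole thing is asked for, a point or a joint stands for the part that bears it (a point fixed in the world has none). Each returns a list of dicts, best first, with "score" (0 to 1); they miss things now and then, are a little off and sometimes report something else, mostly with a low value. They report only what shows in the picture. A call takes as long as a camera call. They do not tell look-alikes from the thing itself.
- optics.boxes_of(camera, thing): "location" ([column, row] in pixels, amid what is visible of it).
- optics.pinpoint(camera, thing): "location" ([column, row] in pixels: a listed point, or the origin of a listed thing).
The state is a dict: "clock": time; "joints": joint angles; "dq": joint speeds; "joint_efforts": joint torques, N m; "position": TCP position; "ee_rot": TCP orientation; "force": force on the tool from outside, world axes, zero at the start; "ft_torque": the same for the moment, N m; "width": opening from 0.0 (shut) to 1.0 (fully open).
Only numpy, scipy, OpenCV 4.12 (cv2) and the standard library are available. Lean on these libraries where they do the work, as an engineer would, in place of code of your own. Each camera call takes 0.05 s, during which the arm holds its last target.

### The job

The washed wooden coasters on the tiled ledge lie cork side up: turn every one of them over with the spatula so that it lies flat, cork down and recess up, never touching a coaster with the fingers. Once all of them are turned, stand each glass jar upright in the coaster whose recess is its size (it drops in with just a little play; there may be fewer jars than coasters), and leave the spatula home in its cradle, blade to the same side as at first. Leave the ladle and the mug where they are.

Things in the scene. Friction and masses are not known exactly. Their poses are not given: they have to be found in the camera images.
- mat_small_center (a point): Wood and cork coaster, 90 g, disc 90 mm across, 19 mm thick: 5 mm wooden flange at mid-thickness; on one face a wooden ring 72 mm across, 7 mm high, round a recess 46 mm wide; on the other a cork foot 72 mm across, 7 mm high. Either way up the flange overhangs 9 mm, 7 mm above the ledge. Point: centre; z axis out of the cork (up at the start). Coaster of the 40 mm jar.
- mat_mid_center (a point): Wood and cork coaster, 90 g, disc 90 mm across, 19 mm thick: 5 mm wooden flange at mid-thickness; on one face a wooden ring 72 mm across, 7 mm high, round a recess 56 mm wide; on the other a cork foot 72 mm across, 7 mm high. Either way up the flange overhangs 9 mm, 7 mm above the ledge. Point: centre; z axis out of the cork (up at the start). Coaster of the 50 mm jar.
- mat_wide_center (a point): Wood and cork coaster, 90 g, disc 90 mm across, 19 mm thick: 5 mm wooden flange at mid-thickness; on one face a wooden ring 72 mm across, 7 mm high, round a recess 66 mm wide; on the other a cork foot 72 mm across, 7 mm high. Either way up the flange overhangs 9 mm, 7 mm above the ledge. Point: centre; z axis out of the cork (up at the start). Coaster of the 60 mm jar.
- spatula_grip (a point): Cranked steel spatula, 160 g, wooden handle 140 mm long, 20 wide, 24 tall, flat upright sides. Point: centre of the handle, half-way up (centre of mass about 25 mm nearer the blade); x along the handle to the blade, z up. The blade, 82 x 50 x 2.5 mm, slopes down 15 degrees to its straight front edge.
- spatula_tip (a point): Middle of the lower front edge of the spatula's blade: 186 mm ahead of (x) and 59 mm below (z) the handle's centre.
- cradle_seat (a point): Fixed wooden cradle. The handle lies 60 mm above the ledge on two supports, each 14 mm thick, 55 mm either side of the middle, between cheeks 30 mm apart that rise 10 mm higher; between the supports the handle is free for fingers down to a 10 mm base plate. Point: where the handle's centre lies when home, 72 mm above the ledge; x towards the blade.
- jar_small_center (a point): Closed round glass jar with a steel lid, 40 mm across, 70 mm tall, 120 g, standing on the ledge. Point: its centre, half-way up; z axis up out of its lid. It fits the 46 mm recess (7 mm deep, its floor 12 mm above the ledge) with 3 mm of play all round. May be absent.
- jar_mid_center (a point): Closed round glass jar with a steel lid, 50 mm across, 70 mm tall, 150 g, standing on the ledge. Point: its centre, half-way up; z axis up out of its lid. It fits the 56 mm recess (7 mm deep, its floor 12 mm above the ledge) with 3 mm of play all round. May be absent.
- jar_wide_center (a point): Closed round glass jar with a steel lid, 60 mm across, 70 mm tall, 180 g, standing on the ledge. Point: its centre, half-way up; z axis up out of its lid. It fits the 66 mm recess (7 mm deep, its floor 12 mm above the ledge) with 3 mm of play all round. May be absent.
- ladle: Steel ladle lying on the right: bowl 84 mm across, handle 230 mm long along x. Point: under its bowl. Leave alone.
- cup: Terracotta mug, 76 mm across, 85 mm tall. Point: centre of its underside. Leave alone.
There are look-alikes about, which are no part of the job. Leave any orange or turquoise look-alike of the part that bears jar_small_center alone.

How it is judged:
By the outcome, as a careful person would: the job done as asked, in the order asked, and still so for the second after the job is handed in, with the robot touching nothing.
Of jar_small, jar_mid, jar_wide only 2 to 3 are there at a start; the rules pass over those that are not, and their reading is None.
At some moment in a run one of mat_small, mat_mid, mat_wide may be knocked a few centimetres aside while the robot is not near it.
It also fails if it takes over 208 s, if anything falls off the work surface, if the arm or the gripper's body presses on something with over 40 N, if the wrist force passes 120 N, or if a joint passes its speed limit or range.

## Working session

There is one attempt and no reset: what is moved stays moved. The work goes in short steps, Python scripts to look and compute and a shell command to move; the robot and the scene stay as the last step left them, time stands still between calls to the robot, and variables do not carry over. Pictures are saved under pics/ and viewed, and the job is handed in when it is done.

```bash
ls; mkdir -p pics; python3 - <<'E'
from cell import arm, optics
import cv2, numpy as np
print(arm.observe())
for n in ["scene","top","wrist"]:
    im=optics.get_image(n); cv2.imwrite(f"pics/{n}0.png",im[:,:,::-1])
    c=optics.camera_info(n); print(n,{k:np.round(np.array(v),3).tolist() for k,v in c.items()})
E
```

```text
pics
{'clock': 0.0, 'joints': array([-1.2056117 ,  0.435216  ,  0.02497298,  1.57413869, -0.01159995,
        1.13401595, -0.07506419]), 'dq': array([ 2.34785842e-04, -5.09084647e-05,  5.79111905e-04,  1.45379385e-03,
        5.06558978e-04, -6.45264874e-04, -2.60237372e-03]), 'joint_efforts': array([-8.33151626e-04, -6.67851448e+01,  9.84434970e-01, -3.14454567e+01,
       -6.06866134e-02,  4.26620711e-02,  1.65588890e-04]), 'position': array([0.28163634, 0.55736629, 0.23993323]), 'ee_rot': array([-7.28111329e-01, -3.05581156e+00,  2.53850458e-03]), 'force': array([0.51264165, 0.2539123 , 0.59366608]), 'ft_torque': array([0.01439524, 0.01260798, 0.02871887]), 'width': 1.0016798398222457}
scene {'fx': 443.488, 'fy': 443.488, 'cx': 271.904, 'cy': 210.202, 'R': [[0.545, 0.838, 0.005], [0.61, -0.392, -0.689], [-0.575, 0.379, -0.725]], 't': [-0.248, -0.285, 1.479]}
top {'fx': 527.494, 'fy': 527.494, 'cx': 279.176, 'cy': 205.37, 'R': [[-0.024, -1.0, 0.017], [-0.999, 0.023, -0.049], [0.048, -0.018, -0.999]], 't': [-0.033, 0.501, 1.63]}
wrist {'fx': 343.417, 'fy': 343.417, 'cx': 278.904, 'cy': 209.03, 'R': [[0.451, 0.893, -0.003], [0.859, -0.433, 0.275], [0.245, -0.126, -0.961]], 't': [-0.623, -0.035, 0.392]}
```

View pics/scene0.png

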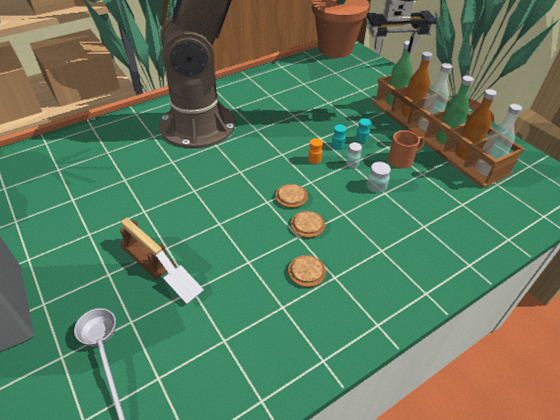

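View pics/top0.png

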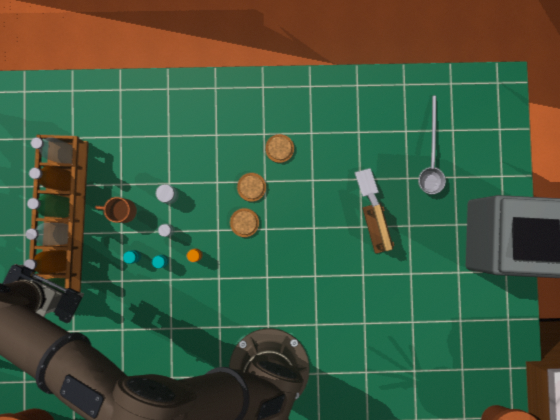

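View pics/wrist0.png

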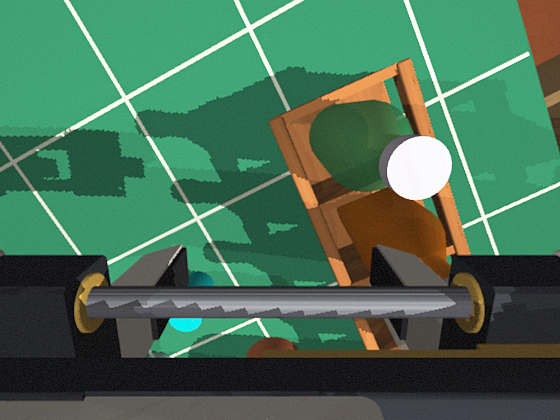

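```bash
cat > h.py <<'E'
from cell import arm, optics
import cv2, numpy as np
from scipy.spatial.transform import Rotation as Rn
def ray(c,p):
    R=np.array(c["R"]);t=np.array(c["t"])
    d=R.T@np.array([(p[0]-c["cx"])/c["fx"],(p[1]-c["cy"])/c["fy"],1.]);return -R.T@t,d
def onz(c,p,z):
    o,d=ray(c,p);return o+d*(z-o[2])/d[2]
def proj(c,X):
    q=np.array(c["R"])@np.array(X)+np.array(c["t"]);return [c["fx"]*q[0]/q[2]+c["cx"],c["fy"]*q[1]/q[2]+c["cy"]]
def st():
    s=arm.observe();R=Rn.from_rotvec(s["ee_rot"]).as_matrix()
    print("t %.2f pos %s x %s z %s F %s T %s w %.1fmm"%(s["clock"],np.round(s["position"],4),np.round(R[:,0],3),np.round(R[:,2],3),np.round(s["force"],1),np.round(s["ft_torque"],2),s["width"]*91.8));return s,R
E
python3 - <<'E'
from h import *
Z={"mat_small_center":.0095,"mat_mid_center":.0095,"mat_wide_center":.0095,"spatula_grip":.072,"spatula_tip":.013,"cradle_seat":.072,"jar_small_center":.035,"jar_mid_center":.035,"jar_wide_center":.035,"ladle":0,"cup":0}
for cam in ["top","scene"]:
    c=optics.camera_info(cam)
    for n,z in Z.items():
        for d in optics.pinpoint(cam,n)[:5]:
            print(cam,n,np.round(d["location"],1),"%.2f"%d["score"],np.round(onz(c,d["location"],z),3))
t=cv2.imread("pics/top0.png");cv2.imwrite("pics/topc.png",cv2.resize(t[120:290,90:450],None,fx=2.2,fy=2.2,interpolation=cv2.INTER_CUBIC))
t=cv2.imread("pics/scene0.png");cv2.imwrite("pics/scc.png",cv2.resize(t[100:310,260:460],None,fx=2.8,fy=2.8,interpolation=cv2.INTER_CUBIC))
E
```

```text
top mat_small_center [280.  148.5] 0.68 [ 0.679 -0.052  0.01 ]
top mat_small_center [246.4 220.3] 0.64 [0.456 0.058 0.01 ]
top mat_mid_center [279.9 148.8] 0.84 [ 0.678 -0.052  0.01 ]
top mat_wide_center [247.8 188. ] 0.66 [0.557 0.052 0.01 ]
top spatula_grip [379.9 226.6] 0.64 [ 0.426 -0.345  0.072]
top spatula_tip [363.8 170.1] 0.60 [ 0.604 -0.313  0.013]
top cradle_seat [382.2 225.7] 0.69 [ 0.429 -0.352  0.072]
top jar_small_center [166.2 229. ] 0.63 [0.435 0.302 0.035]
top jar_small_center [382.5 231.7] 0.53 [ 0.411 -0.36   0.035]
top jar_small_center [132.4 257.4] 0.52 [0.351 0.406 0.035]
top jar_small_center [163.6 259. ] 0.45 [0.344 0.311 0.035]
top jar_wide_center [166.3 194.4] 0.82 [0.541 0.3   0.035]
top jar_wide_center [247.9 186.4] 0.44 [0.56  0.05  0.035]
top ladle [424.  178.8] 0.90 [ 0.574 -0.505  0.   ]
top ladle [121.1 212.1] 0.24 [0.491 0.449 0.   ]
scene mat_small_center [291.  193.9] 0.66 [0.447 0.069 0.01 ]
scene mat_mid_center [305.6 273.6] 0.94 [ 0.688 -0.056  0.009]
scene mat_wide_center [307.  224.8] 0.57 [0.565 0.038 0.009]
scene spatula_grip [138.2 237.7] 0.80 [ 0.425 -0.357  0.072]
scene spatula_tip [194.1 295.9] 0.56 [ 0.603 -0.307  0.013]
scene cradle_seat [143.7 237.8] 0.83 [ 0.432 -0.347  0.072]
scene jar_small_center [342.9 134. ] 0.83 [0.335 0.343 0.035]
scene jar_small_center [318.2 151.8] 0.70 [0.364 0.224 0.035]
scene jar_small_center [352.5 153.6] 0.69 [0.426 0.306 0.035]
scene jar_small_center [363.7 129.2] 0.68 [0.351 0.415 0.035]
scene jar_wide_center [378.3 177.4] 0.70 [0.546 0.298 0.035]
scene jar_wide_center [306.6 269.6] 0.55 [ 0.694 -0.06   0.035]
scene ladle [103.4 332.2] 0.90 [ 0.571 -0.509  0.   ]
scene ladle [289.7 195.6] 0.26 [0.443 0.068 0.   ]
scene cup [401.4 160.5] 0.75 [0.502 0.442 0.   ]
```

View pics/topc.png

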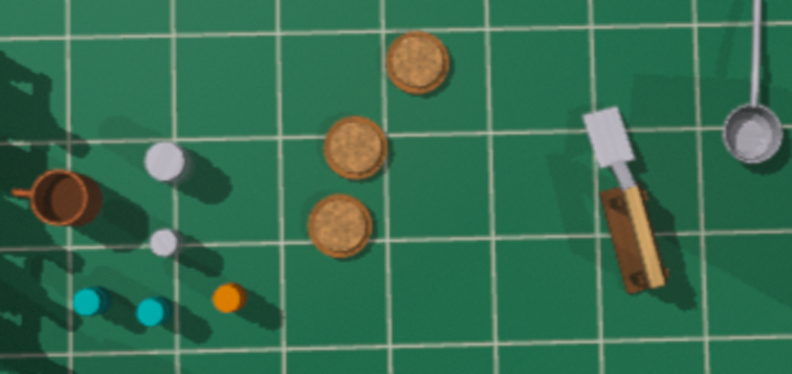

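View pics/scc.png

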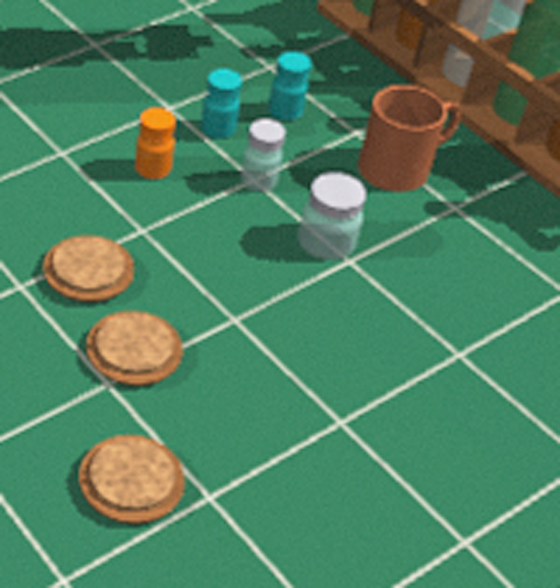

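```bash
cat >> h.py <<'E'
def go(target,R=None,pos=None):
    s,R0=st();R=R0 if R is None else R;pos=s["position"] if pos is None else np.array(pos)
    d=R.T@(np.array(target)-pos);print("tool delta mm",np.round(d*1000,1),"rows>=",np.ceil(np.linalg.norm(d)/.0415),"yaw",np.round(np.degrees(np.arctan2(R[1,0],R[0,0])),2))
def level():
    # rotation (deg, tool axes) that would bring tool z to straight down
    s=arm.observe();R=Rn.from_rotvec(s["ee_rot"]).as_matrix()
    v=R.T@np.array([0,0,-1.]);print("level rot about tool deg",np.round(np.degrees([-v[1],v[0],0]),2))
E
python3 - <<'E'
from h import *
go([.47,.1,.24]);level()
s,R=st()
go([.43,-.35,.24],R,[.47,.1,.24])
E
```

```text
t 1.25 pos [0.2819 0.5579 0.2407] x [-0.893  0.451 -0.   ] z [ 0.  0. -1.] F [0.1 0.6 0.2] T [-0.02  0.02 -0.01] w 91.9mm
tool delta mm [-374.4 -323.8    0.7] rows>= 12.0 yaw 153.19
level rot about tool deg [0. 0. 0.]
t 1.25 pos [0.2819 0.5579 0.2407] x [-0.893  0.451 -0.   ] z [ 0.  0. -1.] F [0.1 0.6 0.2] T [-0.02  0.02 -0.01] w 91.9mm
t 1.25 pos [0.2819 0.5579 0.2407] x [-0.893  0.451 -0.   ] z [ 0.  0. -1.] F [0.1 0.6 0.2] T [-0.02  0.02 -0.01] w 91.9mm
tool delta mm [-167.2 -419.7   -0. ] rows>= 11.0 yaw 153.19
```

```bash
python3 -m creep '[{"translation":[-0.0312,-0.027,0],"rot":[0,0,0],"jaw":0.0918},{"translation":[-0.0312,-0.027,0],"rot":[0,0,0],"jaw":0.0918},{"translation":[-0.0312,-0.027,0],"rot":[0,0,0],"jaw":0.0918},{"translation":[-0.0312,-0.027,0],"rot":[0,0,0],"jaw":0.0918},{"translation":[-0.0312,-0.027,0],"rot":[0,0,0],"jaw":0.0918},{"translation":[-0.0312,-0.027,0],"rot":[0,0,0],"jaw":0.0918},{"translation":[-0.0312,-0.027,0],"rot":[0,0,0],"jaw":0.0918},{"translation":[-0.0312,-0.027,0],"rot":[0,0,0],"jaw":0.0918},{"translation":[-0.0312,-0.027,0],"rot":[0,0,0],"jaw":0.0918},{"translation":[-0.0312,-0.027,0],"rot":[0,0,0],"jaw":0.0918},{"translation":[-0.0312,-0.027,0],"rot":[0,0,0],"jaw":0.0918},{"translation":[-0.0312,-0.027,0],"rot":[0,0,0],"jaw":0.0918}]'
python3 -c "
from h import *
go([.43,-.35,.24])"
```

```text
clock: 2.25
position: [0.4703, 0.0979, 0.2411]
ee_rot: [0.728, 3.055, 0.001]
force: [0.1, 0.6, -0.3]
width: 0.998
t 2.25 pos [0.4703 0.0979 0.2411] x [-0.893  0.451 -0.001] z [ 0.001  0.001 -1.   ] F [ 0.1  0.6 -0.3] T [ 0.03 -0.03  0.03] w 91.6mm
tool delta mm [-165.9 -417.9    0.9] rows>= 11.0 yaw 153.2
```

```bash
python3 -m creep '[{"translation":[-0.0138,-0.0348,0],"rot":[0,0,0],"jaw":0.0918},{"translation":[-0.0138,-0.0348,0],"rot":[0,0,0],"jaw":0.0918},{"translation":[-0.0138,-0.0348,0],"rot":[0,0,0],"jaw":0.0918},{"translation":[-0.0138,-0.0348,0],"rot":[0,0,0],"jaw":0.0918},{"translation":[-0.0138,-0.0348,0],"rot":[0,0,0],"jaw":0.0918},{"translation":[-0.0138,-0.0348,0],"rot":[0,0,0],"jaw":0.0918},{"translation":[-0.0138,-0.0348,0],"rot":[0,0,0],"jaw":0.0918},{"translation":[-0.0138,-0.0348,0],"rot":[0,0,0],"jaw":0.0918},{"translation":[-0.0138,-0.0348,0],"rot":[0,0,0],"jaw":0.0918},{"translation":[-0.0138,-0.0348,0],"rot":[0,0,0],"jaw":0.0918},{"translation":[-0.0138,-0.0348,0],"rot":[0,0,0],"jaw":0.0918},{"translation":[-0.0138,-0.0348,0],"rot":[0,0,0],"jaw":0.0918}]'
python3 -m creep '[{"translation":[0,0,0],"rot":[0,0,7],"jaw":0.0918},{"translation":[0,0,0],"rot":[0,0,7],"jaw":0.0918},{"translation":[0,0,0],"rot":[0,0,7],"jaw":0.0918},{"translation":[0,0,0],"rot":[0,0,7],"jaw":0.0918},{"translation":[0,0,0],"rot":[0,0,7],"jaw":0.0918},{"translation":[0,0,0],"rot":[0,0,7],"jaw":0.0918},{"translation":[0,0,0],"rot":[0,0,7],"jaw":0.0918},{"translation":[0,0,0],"rot":[0,0,7],"jaw":0.0918},{"translation":[0,0,0],"rot":[0,0,7],"jaw":0.0918},{"translation":[0,0,0],"rot":[0,0,7],"jaw":0.0918}]'
python3 -m creep '[{"translation":[0,0,0],"rot":[0,0,7],"jaw":0.0918},{"translation":[0,0,0],"rot":[0,0,7],"jaw":0.0918},{"translation":[0,0,0],"rot":[0,0,7],"jaw":0.0918},{"translation":[0,0,0],"rot":[0,0,7],"jaw":0.0918},{"translation":[0,0,0],"rot":[0,0,7],"jaw":0.0918},{"translation":[0,0,0],"rot":[0,0,7],"jaw":0.0918},{"translation":[0,0,0],"rot":[0,0,7],"jaw":0.0918},{"translation":[0,0,0],"rot":[0,0,7],"jaw":0.0918},{"translation":[0,0,0],"rot":[0,0,7],"jaw":0.0918},{"translation":[0,0,0],"rot":[0,0,7],"jaw":0.0918}]'
python3 - <<'E'
from h import *
s,R=st();print(s["joints"]);go([.43,-.35,.24])
cv2.imwrite("pics/w1.png",optics.get_image("wrist")[:,:,::-1])
cv2.imwrite("pics/s1.png",optics.get_image("scene")[:,:,::-1])
c=optics.camera_info("wrist")
for n,z in [("spatula_grip",.072),("cradle_seat",.072),("spatula_tip",.013)]:
  for d in optics.pinpoint("wrist",n)[:2]: print(n,d,onz(c,d["location"],z))
E
```

```text
clock: 3.25
position: [0.429, -0.3493, 0.2409]
ee_rot: [0.727, 3.056, 0.0]
force: [0.7, 1.2, 0.9]
width: 1.0
clock: 4.08
position: [0.4295, -0.3475, 0.2408]
ee_rot: [2.355, 2.079, 0.0]
force: [-0.2, 0.5, 0.2]
width: 0.999
clock: 4.92
position: [0.4296, -0.3474, 0.2408]
ee_rot: [-3.122, -0.352, -0.001]
force: [-0.2, -0.9, -0.1]
width: 1.0
t 4.92 pos [ 0.4296 -0.3474  0.2408] x [0.975 0.223 0.   ] z [ 0.  0. -1.] F [-0.2 -0.9 -0.1] T [-0.04  0.17 -0.02] w 91.8mm
[-0.19375445  0.50774444  1.15684613  1.80913423 -0.50670714  1.16320073
 -0.21848153]
t 4.92 pos [ 0.4296 -0.3474  0.2408] x [0.975 0.223 0.   ] z [ 0.  0. -1.] F [-0.2 -0.9 -0.1] T [-0.04  0.17 -0.02] w 91.8mm
tool delta mm [-0.1  2.6  0.8] rows>= 1.0 yaw 12.87
spatula_grip {'location': [277.2, 197.9], 'score': 0.73} [ 0.42350848 -0.34789538  0.072     ]
cradle_seat {'location': [280.1, 197.4], 'score': 0.8} [ 0.42459769 -0.35044044  0.072     ]
```

View pics/w1.png

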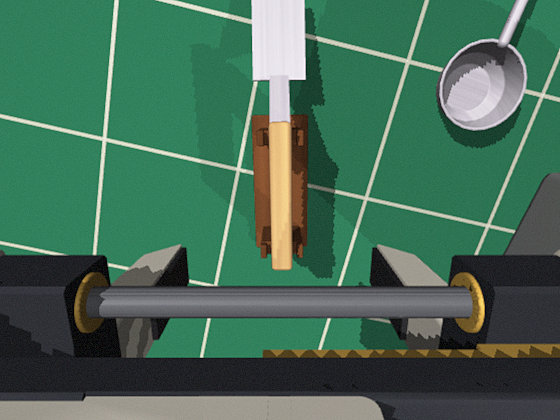

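View pics/s1.png

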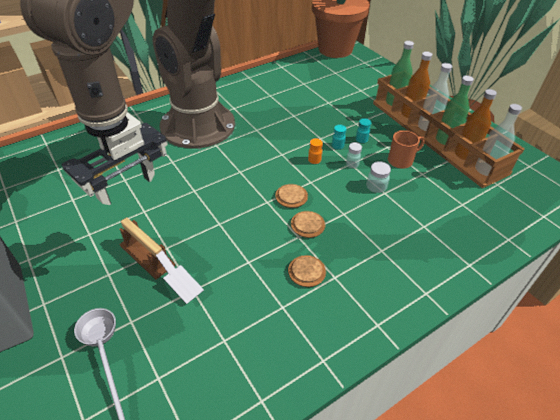

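```bash
python3 - <<'E'
from h import *
im=cv2.imread("pics/w1.png");c=optics.camera_info("wrist")
hsv=cv2.cvtColor(im,cv2.COLOR_BGR2HSV)
m=((hsv[...,0]>10)&(hsv[...,0]<26)&(hsv[...,2]>150)&(hsv[...,1]>70)).astype(np.uint8);m[:100]=0;m[280:]=0
n,l,s,_=cv2.connectedComponentsWithStats(m);k=1+np.argmax(s[1:,4]);print(s[k])
r=cv2.minAreaRect(np.argwhere(l==k)[:,::-1].astype(np.float32));b=cv2.boxPoints(r);print(b)
P=np.array([onz(c,p,.084) for p in b]);print(P.round(4),P.mean(0))
for i in range(4): 
  d=P[(i+1)%4]-P[i];print(np.linalg.norm(d),np.degrees(np.arctan2(d[1],d[0])))
for p in [(252,79),(306,79)]: print(onz(c,p,.013+.021))
E
```

```text
[ 269  122   23  148 3067]
[[268.69772  122.027756]
 [289.97354  121.84898 ]
 [291.20993  268.98145 ]
 [269.9341   269.16022 ]]
[[ 0.4894 -0.325   0.084 ]
 [ 0.4937 -0.3426  0.084 ]
 [ 0.3609 -0.3768  0.084 ]
 [ 0.356  -0.357   0.084 ]] [ 0.42499855 -0.35032548  0.084     ]
0.018105385873097277 -76.08257242813528
0.13719303737575153 -165.54078107812794
0.020456115436643836 103.95675006000978
0.13720498706145873 13.477514214144831
[ 0.52281041 -0.29940489  0.034     ]
[ 0.53487291 -0.34981997  0.034     ]
```

```bash
python3 -m creep '[{"translation":[-0.005,0.0018,0.029],"rot":[0,0,-1.1],"jaw":0.07},{"translation":[0,0,0.029],"rot":[0,0,0],"jaw":0.06},{"translation":[0,0,0.029],"rot":[0,0,0],"jaw":0.05},{"translation":[0,0,0.029],"rot":[0,0,0],"jaw":0.05},{"translation":[0,0,0.029],"rot":[0,0,0],"jaw":0.05},{"translation":[0,0,0.029],"rot":[0,0,0],"jaw":0.05},{"translation":[0,0,0],"rot":[0,0,0],"jaw":0.05}]'
python3 - <<'E'
from h import *
go([.425,-.3503,.067]); c=optics.camera_info("wrist")
cv2.imwrite("pics/w2.png",optics.get_image("wrist")[:,:,::-1])
E
```

```text
clock: 5.75
position: [0.4231, -0.3482, 0.0627]
ee_rot: [-3.112, -0.395, 0.007]
force: [-1.1, 0.8, 0.1]
width: 0.563
t 5.75 pos [ 0.4231 -0.3482  0.0627] x [ 0.968  0.25  -0.004] z [-0.005  0.004 -1.   ] F [-1.1  0.8  0.1] T [-0.01  0.22 -0.04] w 51.7mm
tool delta mm [ 1.3  2.5 -4.4] rows>= 1.0 yaw 14.46
```

View pics/w2.png

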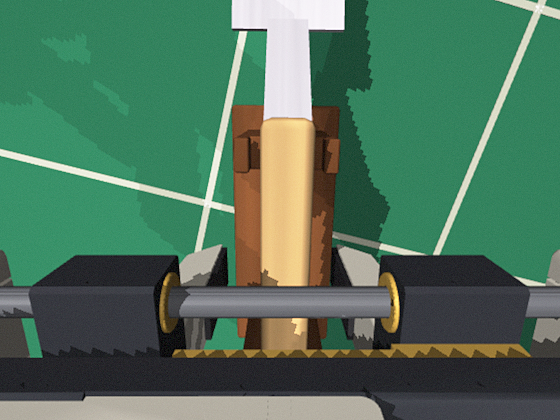

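```bash
python3 -m creep '[{"translation":[0,0.002,0],"rot":[0,0,0],"jaw":0.05},{"translation":[0,0,0],"rot":[0,0,0],"jaw":0.05}]'
python3 -c "
from h import *
go([.425,-.3503,.067])"
```

```text
clock: 5.97
position: [0.4262, -0.3538, 0.0686]
ee_rot: [3.115, 0.392, 0.003]
force: [-0.2, 0.4, 0.1]
width: 0.548
t 5.97 pos [ 0.4262 -0.3538  0.0686] x [0.969 0.247 0.002] z [ 0.002 -0.002 -1.   ] F [-0.2  0.4  0.1] T [-0.09  0.17  0.02] w 50.3mm
tool delta mm [-0.3 -3.7  1.6] rows>= 1.0 yaw 14.33
```

```bash
python3 -m creep '[{"translation":[0,0,0],"rot":[0,0,0],"jaw":0.05},{"translation":[0,0,0],"rot":[0,0,0],"jaw":0.05},{"translation":[0,0,0],"rot":[0,0,0],"jaw":0.05}]'
python3 -c "
from h import *
go([.425,-.3503,.067])"
```

```text
clock: 6.22
position: [0.4259, -0.3526, 0.0676]
ee_rot: [3.116, 0.392, 0.002]
force: [0.3, -0.0, 0.1]
width: 0.538
t 6.22 pos [ 0.4259 -0.3526  0.0676] x [0.969 0.247 0.001] z [ 0.001 -0.001 -1.   ] F [ 0.3 -0.   0.1] T [-0.03  0.15 -0.01] w 49.4mm
tool delta mm [-0.3 -2.4  0.6] rows>= 1.0 yaw 14.32
```

```bash
python3 -m creep '[{"translation":[0,-0.002,0],"rot":[0,0,0],"jaw":0.04},{"translation":[0,0,0],"rot":[0,0,0],"jaw":0.03},{"translation":[0,0,0],"rot":[0,0,0],"jaw":0.015},{"translation":[0,0,0],"rot":[0,0,0],"jaw":0.01},{"translation":[0,0,0],"rot":[0,0,0],"jaw":0.005},{"translation":[0,0,0],"rot":[0,0,0],"jaw":0.005},{"translation":[0,0,0],"rot":[0,0,0],"jaw":0.005}]' 50
python3 -c "
from h import *
go([.425,-.3503,.067])"
```

```text
clock: 6.8
position: [0.4249, -0.3505, 0.0667]
ee_rot: [-3.117, -0.391, 0.0]
force: [-0.8, -0.3, 0.2]
width: 0.217
t 6.80 pos [ 0.4249 -0.3505  0.0667] x [0.969 0.247 0.   ] z [-0.  0. -1.] F [-0.8 -0.3  0.2] T [-0.01  0.14  0.07] w 19.9mm
tool delta mm [ 0.1 -0.1 -0.3] rows>= 1.0 yaw 14.29
```

```bash
python3 -m creep '[{"translation":[0,0,-0.01],"rot":[0,0,0],"jaw":0.005},{"translation":[0,0,-0.02],"rot":[0,0,0],"jaw":0.005},{"translation":[0,0,-0.025],"rot":[0,0,0],"jaw":0.005},{"translation":[0,0,-0.025],"rot":[0,0,0],"jaw":0.005},{"translation":[0,0,-0.02],"rot":[0,0,0],"jaw":0.005},{"translation":[0,0,0],"rot":[0,0,0],"jaw":0.005},{"translation":[0,0,0],"rot":[0,0,0],"jaw":0.005}]'
cat >> h.py <<'E'
def mats(save=None,zt=.019):
    im=optics.get_image("top");c=optics.camera_info("top");b=im[:,:,::-1].copy()
    hsv=cv2.cvtColor(b,cv2.COLOR_BGR2HSV)
    m=((hsv[...,0]<25)&(hsv[...,1]>70)&(hsv[...,2]>60)).astype(np.uint8)
    m[:80]=0;m[290:]=0;m[:,:180]=0;m[:,350:]=0
    n,l,s,ce=cv2.connectedComponentsWithStats(m)
    for i in range(1,n):
        if s[i,4]>150: 
            (u,v),r=cv2.minEnclosingCircle(np.argwhere(l==i)[:,::-1].astype(np.float32))
            print("mat?",ce[i].round(1),"area",s[i,4],s[i,2:4],"->",onz(c,ce[i],.0115).round(4))
    if save: cv2.imwrite(save,cv2.resize(b[100:300,130:430],None,fx=2.6,fy=2.6,interpolation=cv2.INTER_CUBIC))
E
python3 - <<'E'
from h import *
st();mats("pics/t2.png")
cv2.imwrite("pics/s2.png",optics.get_image("scene")[:,:,::-1])
for cam in("scene","top"):
  c=optics.camera_info(cam)
  for d in optics.pinpoint(cam,"spatula_tip")[:2]: print(cam,d,onz(c,d["location"],.113))
E
```

```text
clock: 7.38
position: [0.4253, -0.3507, 0.1678]
ee_rot: [3.116, 0.391, 0.003]
force: [-1.3, 0.1, -2.8]
width: 0.216
t 7.38 pos [ 0.4253 -0.3507  0.1678] x [0.969 0.247 0.002] z [ 0.002 -0.001 -1.   ] F [-1.3  0.1 -2.8] T [-0.05  0.24 -0.04] w 19.8mm
mat? [279.3 148. ] area 643 [29 29] -> [ 0.6801 -0.0497  0.0115]
mat? [251.2 186.8] area 653 [29 29] -> [0.5601 0.0408 0.0115]
mat? [244.1 222.3] area 659 [29 29] -> [0.4501 0.0654 0.0115]
mat? [194. 255.] area 162 [15 13] -> [0.3525 0.2223 0.0115]
mat? [336.2 267.9] area 370 [42 32] -> [ 0.3018 -0.2172  0.0115]
mat? [271.6 279. ] area 687 [56 25] -> [ 0.2726 -0.0161  0.0115]
scene {'location': [190.0, 266.4], 'score': 0.79} [ 0.59680759 -0.30001195  0.113     ]
top {'location': [367.9, 166.2], 'score': 0.84} [ 0.6044767  -0.30696233  0.113     ]
```

View pics/t2.png

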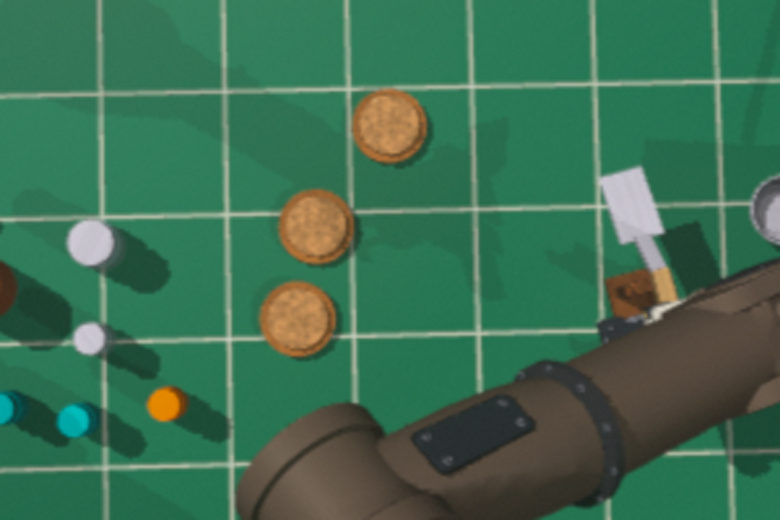

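View pics/s2.png

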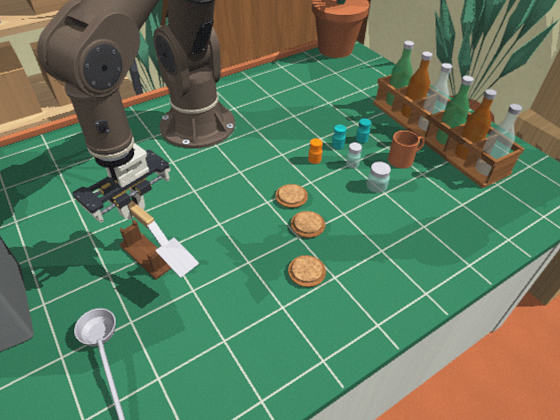

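```bash
python3 -c "
from h import *
go([.56,-.225,.168])"
python3 -m creep '[{"translation":[0,0,0],"rot":[0,0,-6.9],"jaw":0.005},{"translation":[0,0,0],"rot":[0,0,-6.9],"jaw":0.005},{"translation":[0,0,0],"rot":[0,0,-6.9],"jaw":0.005},{"translation":[0,0,0],"rot":[0,0,-6.9],"jaw":0.005},{"translation":[0,0,0],"rot":[0,0,-6.9],"jaw":0.005},{"translation":[0,0,0],"rot":[0,0,-6.9],"jaw":0.005},{"translation":[0,0,0],"rot":[0,0,-6.9],"jaw":0.005},{"translation":[0,0,0],"rot":[0,0,-6.9],"jaw":0.005},{"translation":[0,0,0],"rot":[0,0,-6.9],"jaw":0.005},{"translation":[0,0,0],"rot":[0,0,-6.9],"jaw":0.005},{"translation":[0,0,0],"rot":[0,0,-6.7],"jaw":0.005}]'
python3 -c "
from h import *
go([.56,-.225,.168]);print(arm.observe()['joints'].round(2))"
```

```text
t 7.58 pos [ 0.4244 -0.3498  0.1658] x [ 0.969  0.247 -0.001] z [-0.001  0.001 -1.   ] F [-0.3  0.4 -2.1] T [-0.12  0.18  0.02] w 19.9mm
tool delta mm [162.2 -87.5  -2.3] rows>= 5.0 yaw 14.29
clock: 8.5
position: [0.4243, -0.3502, 0.1658]
ee_rot: [-2.214, -2.226, 0.001]
force: [-0.2, -0.1, -2.0]
width: 0.214
t 8.50 pos [ 0.4243 -0.3502  0.1658] x [-0.006  1.     0.001] z [-0.001  0.001 -1.   ] F [-0.2 -0.1 -2. ] T [-0.1   0.05  0.06] w 19.7mm
tool delta mm [124.5 136.3  -2.3] rows>= 5.0 yaw 90.32
[ 0.1   0.45  0.69  1.89 -0.35  0.93  0.96]
```

```bash
python3 -m creep '[{"translation":[0.0207,0.0227,0.01],"rot":[0,0,0],"jaw":0.005},{"translation":[0.0207,0.0227,0.014],"rot":[0,0,0],"jaw":0.005},{"translation":[0.0207,0.0227,0.014],"rot":[0,0,0],"jaw":0.005},{"translation":[0.0207,0.0227,0.014],"rot":[0,0,0],"jaw":0.005},{"translation":[0.0207,0.0227,0.014],"rot":[0,0,0],"jaw":0.005},{"translation":[0.0207,0.0227,0.014],"rot":[0,0,0.3],"jaw":0.005},{"translation":[0,0,0],"rot":[0,0,0],"jaw":0.005},{"translation":[0,0,0],"rot":[0,0,0],"jaw":0.005},{"translation":[0,0,0],"rot":[0,0,0],"jaw":0.005}]'
python3 - <<'E'
from h import *
go([.56,-.225,.0557]);print(arm.observe()['joints'].round(2))
mats("pics/t3.png")
cv2.imwrite("pics/s3.png",optics.get_image("scene")[120:330,120:400,::-1].repeat(2,0).repeat(2,1))
for cam in("scene","top"):
  c=optics.camera_info(cam)
  for d in optics.pinpoint(cam,"spatula_tip")[:2]: print(cam,d,onz(c,d["location"],.032))
E
```

```text
clock: 9.25
position: [0.5602, -0.2268, 0.086]
ee_rot: [-2.227, -2.214, 0.003]
force: [-0.7, -1.6, -1.5]
width: 0.215
t 9.25 pos [ 0.5602 -0.2268  0.086 ] x [ 0.006  1.    -0.   ] z [-0.002 -0.    -1.   ] F [-0.7 -1.6 -1.5] T [-0.2   0.12 -0.03] w 19.7mm
tool delta mm [ 1.8 -0.1 30.3] rows>= 1.0 yaw 89.67
[-0.11  0.63  0.61  1.82 -0.47  0.84  0.72]
mat? [279.3 148. ] area 643 [29 29] -> [ 0.68   -0.0496  0.0115]
mat? [251.2 186.8] area 654 [29 29] -> [0.5602 0.0407 0.0115]
mat? [244.1 222.3] area 659 [29 29] -> [0.4501 0.0653 0.0115]
mat? [271.4 265. ] area 1033 [54 49] -> [ 0.3159 -0.0165  0.0115]
mat? [194. 255.] area 161 [15 13] -> [0.3525 0.2224 0.0115]
mat? [244.9 285.6] area 166 [29 12] -> [0.2545 0.0669 0.0115]
scene {'location': [277.8, 231.9], 'score': 0.65} [ 0.55969835 -0.05075565  0.032     ]
top {'location': [277.1, 187.3], 'score': 0.68} [ 0.55499923 -0.03952369  0.032     ]
```

View pics/t3.png

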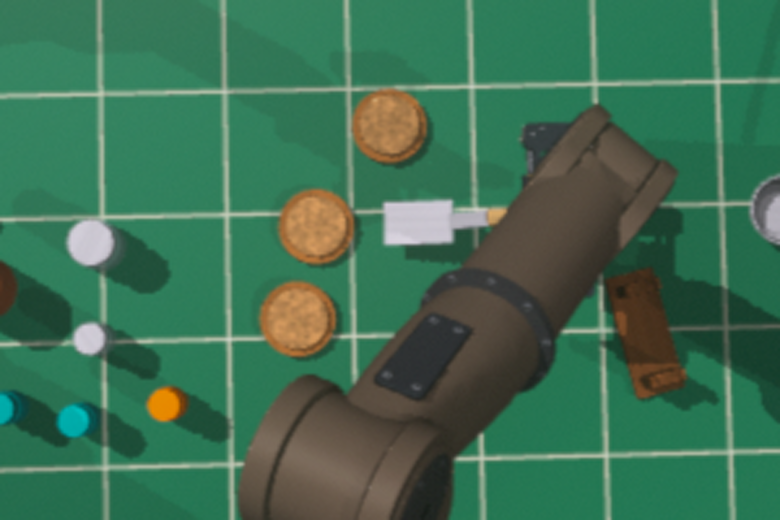

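View pics/s3.png

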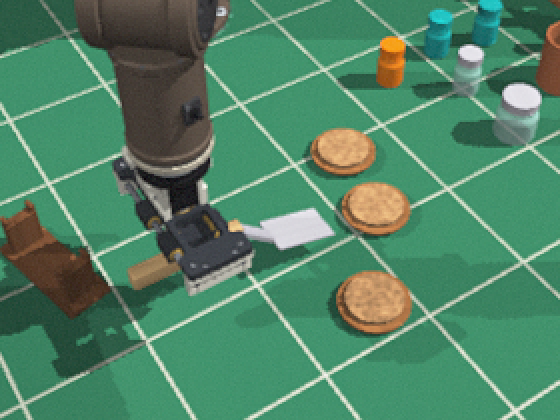

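```bash
python3 -m creep '[{"translation":[0,0,0.009],"rot":[0,0,-0.3],"jaw":0.005},{"translation":[0,0,0.008],"rot":[0,0,0],"jaw":0.005},{"translation":[0,0,0.006],"rot":[0,0,0],"jaw":0.005},{"translation":[0,0,0.004],"rot":[0,0,0],"jaw":0.005},{"translation":[0,0,0.002],"rot":[0,0,0],"jaw":0.005},{"translation":[0,0,0],"rot":[0,0,0],"jaw":0.005},{"translation":[0,0,0],"rot":[0,0,0],"jaw":0.005}]'
python3 -c "
from h import *
go([.56,-.225,.0549]);level()"
```

```text
clock: 10.03
position: [0.5611, -0.2264, 0.0576]
ee_rot: [-2.222, -2.221, 0.0]
force: [-0.4, 0.4, -2.4]
width: 0.217
t 10.03 pos [ 0.5611 -0.2264  0.0576] x [ 0.  1. -0.] z [-0. -0. -1.] F [-0.4  0.4 -2.4] T [-0.13  0.02  0.01] w 19.9mm
tool delta mm [ 1.4 -1.1  2.7] rows>= 1.0 yaw 89.99
level rot about tool deg [-0.01  0.    0.  ]
```

```bash
python3 -m creep '[{"translation":[0,-0.001,0.0015],"rot":[0,0,0],"jaw":0.005},{"translation":[0,0,0.0015],"rot":[0,0,0],"jaw":0.005},{"translation":[0,0,0],"rot":[0,0,0],"jaw":0.005},{"translation":[0,0,0],"rot":[0,0,0],"jaw":0.005}]'
python3 - <<'E'
from h import *
go([.56,-.225,.0549]);level()
cv2.imwrite("pics/s4.png",cv2.resize(optics.get_image("scene")[190:270,230:340,::-1],None,fx=7,fy=7))
E
```

```text
clock: 10.37
position: [0.5601, -0.2263, 0.0548]
ee_rot: [2.222, 2.221, 0.0]
force: [-0.2, -1.0, -0.8]
width: 0.217
t 10.37 pos [ 0.5601 -0.2263  0.0548] x [0. 1. 0.] z [ 0.  0. -1.] F [-0.2 -1.  -0.8] T [-0.12  0.07  0.05] w 19.9mm
tool delta mm [ 1.3 -0.1 -0.1] rows>= 1.0 yaw 89.99
level rot about tool deg [ 0. -0.  0.]
```

View pics/s4.png

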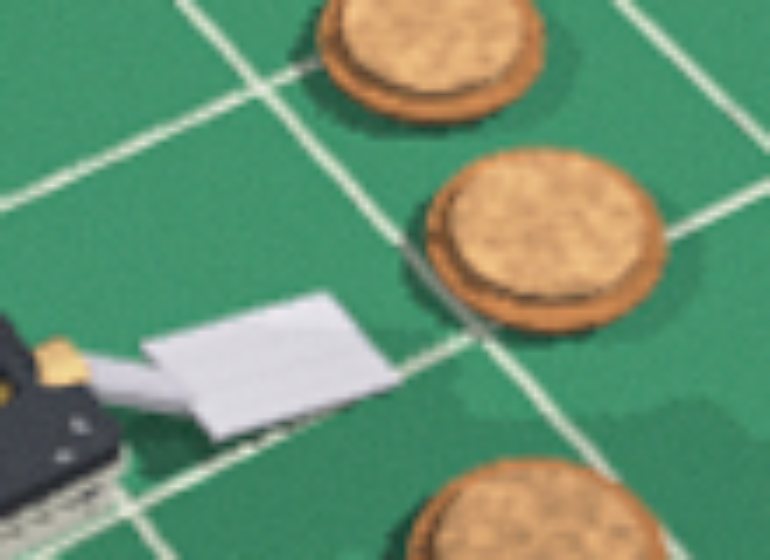

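```bash
python3 -m creep '[{"translation":[0.009,0,0],"rot":[0,0,0],"jaw":0.005},{"translation":[0.01,0,0],"rot":[0,0,0],"jaw":0.005},{"translation":[0.009,0,0],"rot":[0,0,0],"jaw":0.005},{"translation":[0.005,0,0],"rot":[0,0,0],"jaw":0.005},{"translation":[0.004,0,0],"rot":[0,0,0],"jaw":0.005},{"translation":[0.004,0,0],"rot":[0,0,0],"jaw":0.005},{"translation":[0.003,0,0],"rot":[0,0,0],"jaw":0.005},{"translation":[0.002,0,0],"rot":[0,0,0],"jaw":0.005},{"translation":[0,0,0],"rot":[0,0,0],"jaw":0.005},{"translation":[0,0,0],"rot":[0,0,0],"jaw":0.005}]'
cat >> h.py <<'E'
def zoom(cam,X,half=(45,33),k=8,name="z"):
    c=optics.camera_info(cam);u,v=map(int,proj(c,X));im=optics.get_image(cam)
    cv2.imwrite(f"pics/{name}.png",cv2.resize(im[max(0,v-half[1]):v+half[1],max(0,u-half[0]):u+half[0],::-1],None,fx=k,fy=k,interpolation=cv2.INTER_CUBIC))
E
python3 - <<'E'
from h import *
go([.56,-.225,.0549]);level();mats()
zoom("scene",[.56,.02,.01],name="s5")
E
```

```text
clock: 11.25
position: [0.5601, -0.1805, 0.0548]
ee_rot: [2.222, 2.221, -0.0]
force: [-0.8, -0.6, -1.8]
width: 0.216
t 11.25 pos [ 0.5601 -0.1805  0.0548] x [ 0.  1. -0.] z [ 0. -0. -1.] F [-0.8 -0.6 -1.8] T [-0.21 -0.    0.04] w 19.8mm
tool delta mm [-44.5  -0.1  -0.1] rows>= 2.0 yaw 89.98
level rot about tool deg [0.01 0.01 0.  ]
mat? [279.3 147.9] area 643 [29 29] -> [ 0.6802 -0.0496  0.0115]
mat? [250.8 186.8] area 649 [29 29] -> [0.5602 0.0423 0.0115]
mat? [244.1 222.2] area 660 [29 29] -> [0.4501 0.0654 0.0115]
mat? [265.6 252.4] area 1441 [81 73] -> [0.355  0.0006 0.0115]
mat? [194. 255.] area 162 [15 13] -> [0.3525 0.2223 0.0115]
mat? [239.1 285.2] area 285 [47 13] -> [0.2562 0.0847 0.0115]
```

View pics/s5.png

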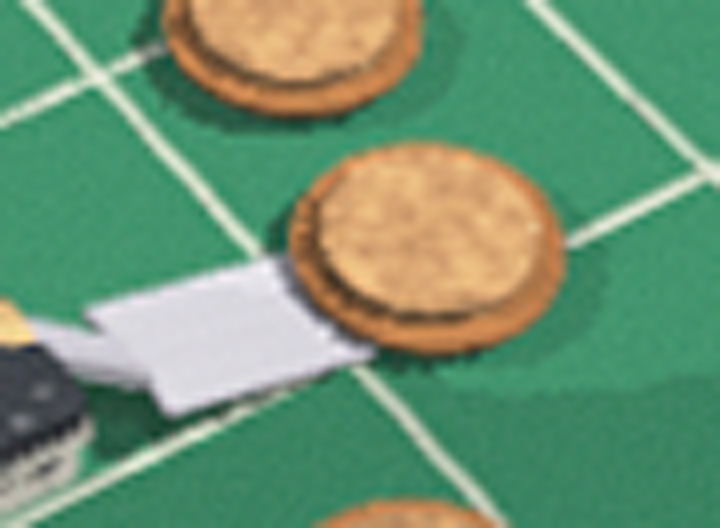

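```bash
python3 -m creep '[{"translation":[0.0003,0,-0.004],"rot":[0,0,0],"jaw":0.005},{"translation":[0.0005,0,-0.006],"rot":[0,0,0],"jaw":0.005},{"translation":[0.0005,0,-0.0062],"rot":[0,0,0],"jaw":0.005},{"translation":[0.0022,0,-0.006],"rot":[0,0,0],"jaw":0.005},{"translation":[0.0023,0,-0.0062],"rot":[0,0,0],"jaw":0.005},{"translation":[0.0032,0,-0.0056],"rot":[0,0,0],"jaw":0.005},{"translation":[0.0033,0,-0.0057],"rot":[0,0,0],"jaw":0.005},{"translation":[0,0,0],"rot":[0,0,0],"jaw":0.005}]'
python3 - <<'E'
from h import *
st()
zoom("scene",[.56,.04,.02],half=(55,41),k=7,name="s6")
zoom("top",[.56,.02,.02],half=(45,33),k=7,name="t6")
E
```

```text
clock: 12.02
position: [0.5609, -0.1671, 0.0957]
ee_rot: [2.22, 2.222, 0.002]
force: [-0.3, -0.1, -1.1]
width: 0.214
t 12.02 pos [ 0.5609 -0.1671  0.0957] x [-0.001  1.     0.   ] z [ 0.002  0.    -1.   ] F [-0.3 -0.1 -1.1] T [-0.23  0.08  0.03] w 19.6mm
```

View pics/s6.png

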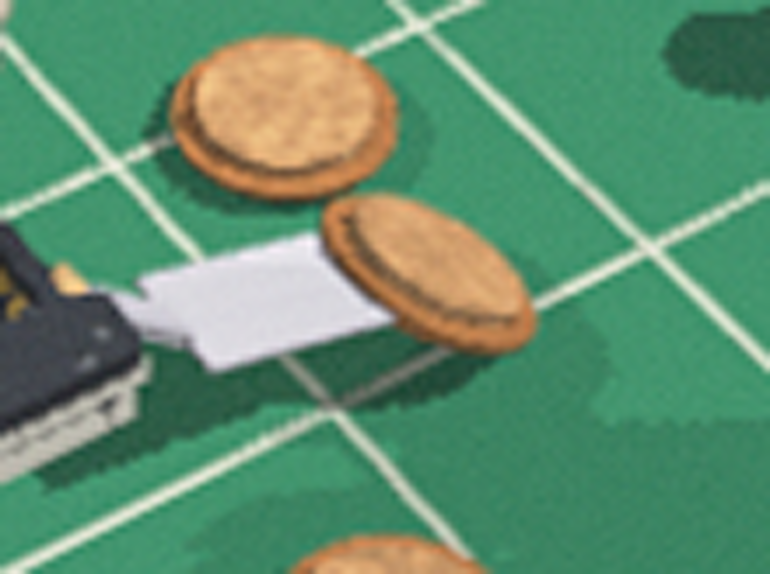

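View pics/t6.png

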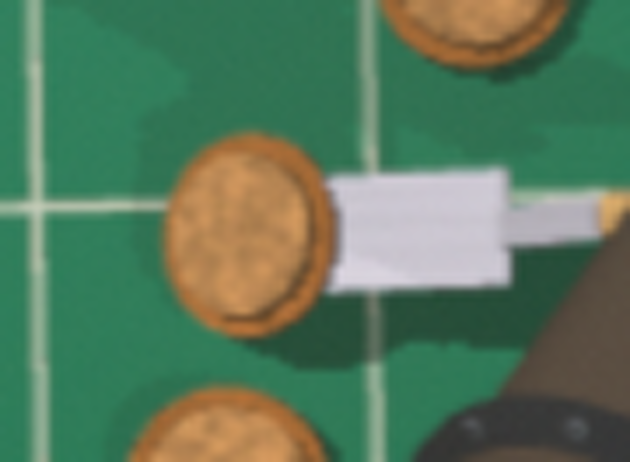

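```bash
python3 - <<'E'
from h import *
c=optics.camera_info("top");u,v=map(int,proj(c,[.56,.02,.02]))
P=lambda a,b,z:onz(c,(u-45+a/7,v-33+b/7),z)
print("far",P(165,230,.01),P(165,230,.005),"near",P(337,230,.05),"blade back",P(511,230,.064))
E
```

```text
far [0.56427909 0.08960981 0.01      ] [0.56471541 0.08992919 0.005     ] near [0.55909242 0.01229835 0.05      ] blade back [ 0.55618195 -0.06302719  0.064     ]
```

```bash
python3 -m creep '[{"translation":[0.004,0,-0.004],"rot":[0,0,0],"jaw":0.005},{"translation":[0.0035,0,-0.0042],"rot":[0,0,0],"jaw":0.005},{"translation":[0.006,0,-0.0064],"rot":[0,0,0],"jaw":0.005},{"translation":[0.006,0,-0.0064],"rot":[0,0,0],"jaw":0.005},{"translation":[0.006,0,-0.0043],"rot":[0,0,0],"jaw":0.005},{"translation":[0.006,0,-0.0043],"rot":[0,0,0],"jaw":0.005},{"translation":[0,0,0],"rot":[0,0,0],"jaw":0.005}]'
python3 - <<'E'
from h import *
st()
zoom("scene",[.56,.04,.02],half=(55,41),k=7,name="s7")
zoom("top",[.56,.02,.02],half=(45,33),k=7,name="t7")
E
```

```text
clock: 12.7
position: [0.5608, -0.1345, 0.1249]
ee_rot: [2.219, 2.224, 0.002]
force: [1.3, -0.2, -1.6]
width: 0.214
t 12.70 pos [ 0.5608 -0.1345  0.1249] x [-0.002  1.     0.001] z [ 0.001  0.001 -1.   ] F [ 1.3 -0.2 -1.6] T [-0.15  0.06  0.01] w 19.6mm
```

View pics/s7.png

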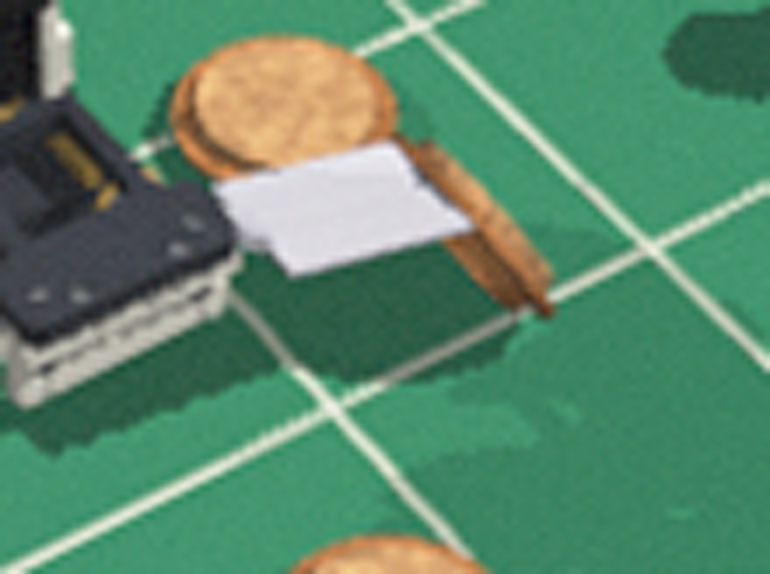

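View pics/t7.png

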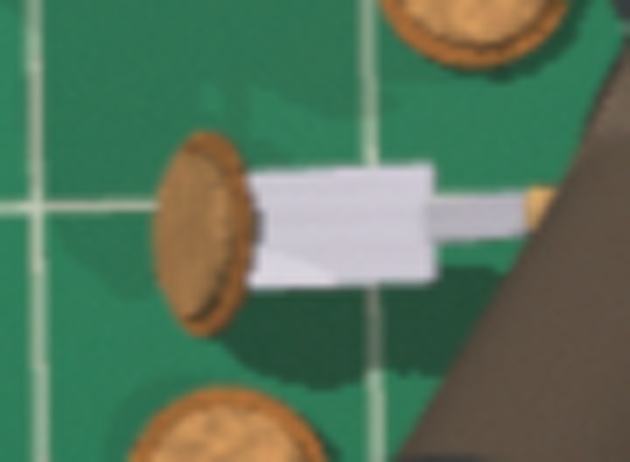

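```bash
python3 -m creep '[{"translation":[0.006,0,-0.0028],"rot":[0,0,0],"jaw":0.005},{"translation":[0.006,0,-0.0026],"rot":[0,0,0],"jaw":0.005},{"translation":[0.0068,0,-0.0022],"rot":[0,0,0],"jaw":0.005},{"translation":[0.007,0,-0.002],"rot":[0,0,0],"jaw":0.005},{"translation":[0.007,0,-0.001],"rot":[0,0,0],"jaw":0.005},{"translation":[0.007,0,0],"rot":[0,0,0],"jaw":0.005},{"translation":[0.006,0,0],"rot":[0,0,0],"jaw":0.005},{"translation":[0.006,0,0],"rot":[0,0,0],"jaw":0.005},{"translation":[0.004,0,0],"rot":[0,0,0],"jaw":0.005},{"translation":[0,0,0],"rot":[0,0,0],"jaw":0.005}]'
python3 - <<'E'
from h import *
st()
zoom("scene",[.56,.08,.02],half=(55,41),k=7,name="s8")
zoom("top",[.56,.05,.02],half=(55,41),k=7,name="t8")
E
```

```text
clock: 13.63
position: [0.5602, -0.0794, 0.1344]
ee_rot: [-2.22, -2.222, -0.0]
force: [-0.2, 0.2, -1.3]
width: 0.211
t 13.63 pos [ 0.5602 -0.0794  0.1344] x [-0.001  1.     0.001] z [-0.     0.001 -1.   ] F [-0.2  0.2 -1.3] T [-0.14  0.08 -0.04] w 19.4mm
```

View pics/s8.png

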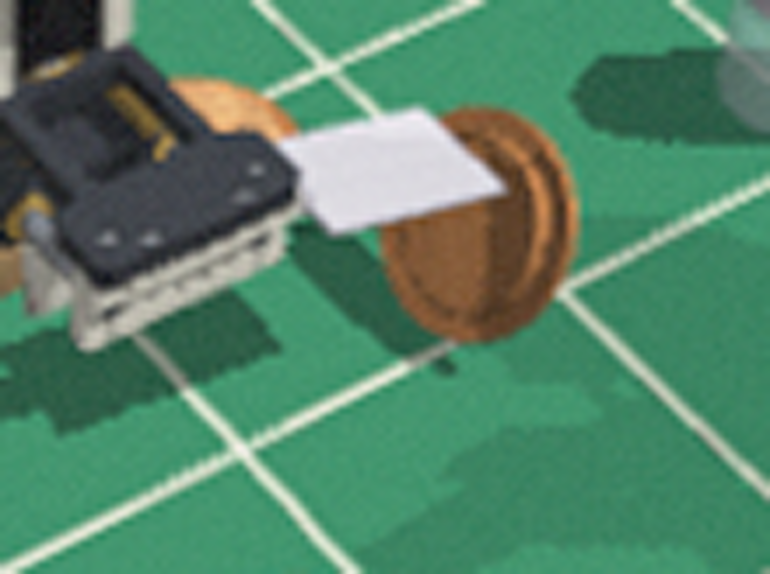

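View pics/t8.png

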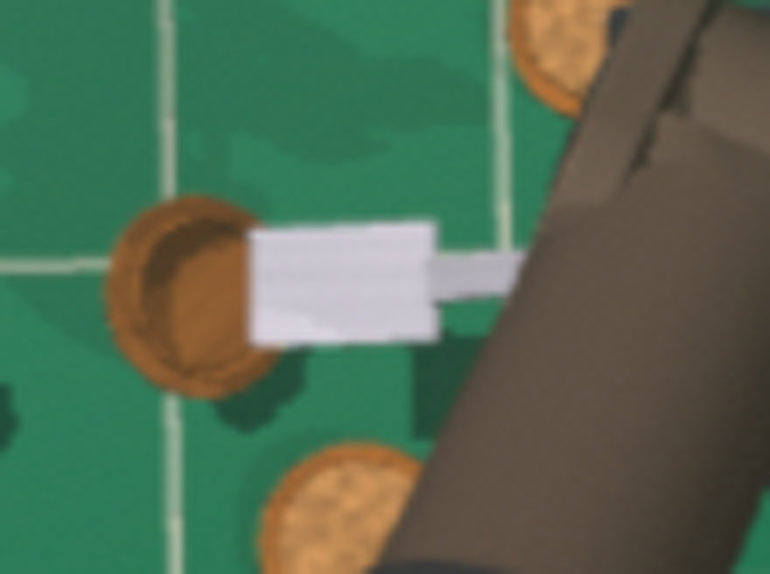

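```bash
python3 -m creep '[{"translation":[-0.01,0,-0.004],"rot":[0,0,0],"jaw":0.005},{"translation":[-0.02,0,-0.004],"rot":[0,0,0],"jaw":0.005},{"translation":[-0.025,0,0],"rot":[0,0,0],"jaw":0.005},{"translation":[-0.03,0,0],"rot":[0,0,0],"jaw":0.005},{"translation":[-0.03,0,0],"rot":[0,0,0],"jaw":0.005},{"translation":[-0.02,0,0],"rot":[0,0,0],"jaw":0.005}]'
python3 - <<'E'
from h import *
st();mats("pics/t9.png")
zoom("scene",[.56,.1,.02],half=(60,44),k=6,name="s9")
E
```

```text
clock: 14.23
position: [0.5592, -0.2208, 0.1434]
ee_rot: [2.224, 2.216, -0.002]
force: [0.3, -0.3, -1.3]
width: 0.213
t 14.23 pos [ 0.5592 -0.2208  0.1434] x [ 0.004  1.    -0.002] z [ 0.001 -0.002 -1.   ] F [ 0.3 -0.3 -1.3] T [-0.11  0.01  0.01] w 19.6mm
mat? [279.3 147.9] area 643 [29 29] -> [ 0.6802 -0.0496  0.0115]
mat? [335.6 197.7] area 507 [36 51] -> [ 0.52   -0.2219  0.0115]
mat? [217.7 187.7] area 653 [29 29] -> [0.5597 0.1451 0.0115]
mat? [244.1 222.2] area 659 [29 29] -> [0.4501 0.0653 0.0115]
mat? [311.6 242.8] area 271 [29 36] -> [ 0.3812 -0.1428  0.0115]
mat? [194. 255.] area 162 [15 13] -> [0.3525 0.2223 0.0115]
mat? [262.2 279.2] area 631 [53 38] -> [0.2727 0.0132 0.0115]
```

View pics/s9.png

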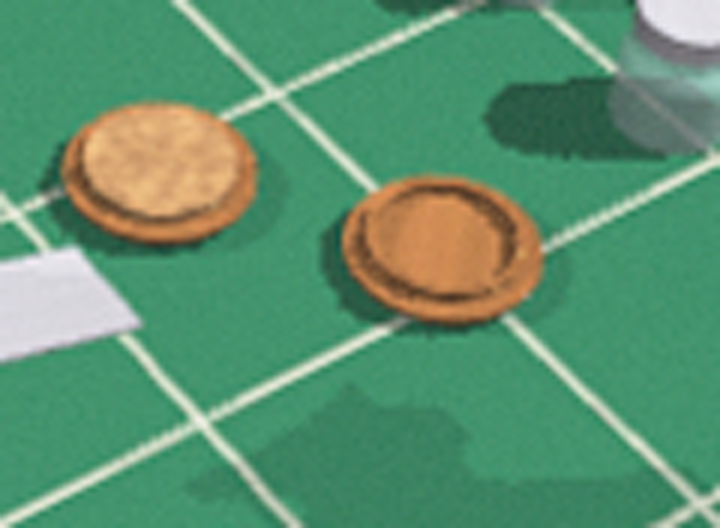

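View pics/t9.png

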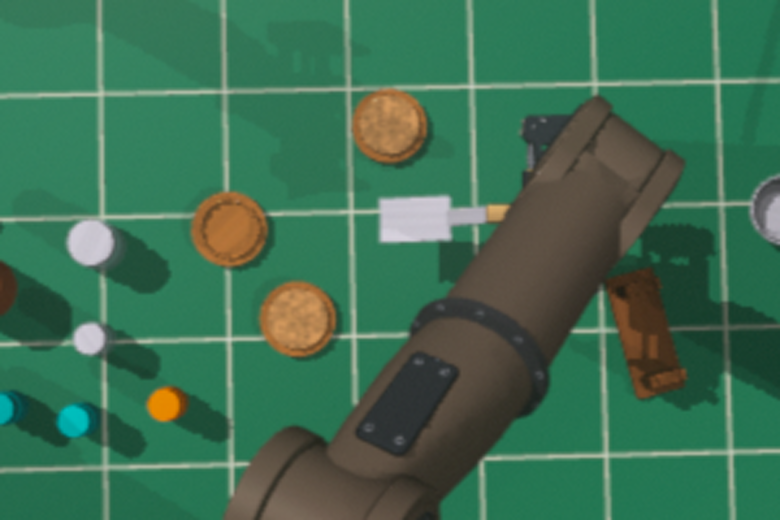

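```bash
python3 -c "
from h import *
go([.45,-.201,.0578])"
python3 -m creep '[{"translation":[0.003,-0.015,0.008],"rot":[0,0,0],"jaw":0.005},{"translation":[0.004,-0.02,0.012],"rot":[0,0,0],"jaw":0.005},{"translation":[0.004,-0.022,0.015],"rot":[0,0,0],"jaw":0.005},{"translation":[0.004,-0.022,0.015],"rot":[0,0,0],"jaw":0.005},{"translation":[0.003,-0.018,0.015],"rot":[0,0,0],"jaw":0.005},{"translation":[0.002,-0.012,0.012],"rot":[0,0,0],"jaw":0.005},{"translation":[0,0,0.008],"rot":[0,0,0],"jaw":0.005},{"translation":[0,0,0],"rot":[0,0,0],"jaw":0.005},{"translation":[0,0,0],"rot":[0,0,0],"jaw":0.005},{"translation":[0,0,0],"rot":[0,0,0],"jaw":0.005}]'
python3 -c "
from h import *
go([.45,-.201,.0548]);level()"
```

```text
t 14.33 pos [ 0.5587 -0.2225  0.1435] x [ 0.008  1.    -0.004] z [ 0.001 -0.004 -1.   ] F [-0.1 -0.  -1.8] T [-0.19  0.09 -0.06] w 19.9mm
tool delta mm [  21.  -109.    85.6] rows>= 4.0 yaw 89.57
clock: 15.17
position: [0.4527, -0.1963, 0.0583]
ee_rot: [2.22, 2.22, 0.001]
force: [0.1, 1.0, -1.6]
width: 0.215
t 15.17 pos [ 0.4527 -0.1963  0.0583] x [-0.     1.    -0.001] z [ 0.002 -0.001 -1.   ] F [ 0.1  1.  -1.6] T [-0.15  0.04 -0.  ] w 19.7mm
tool delta mm [-4.7 -2.7  3.5] rows>= 1.0 yaw 90.0
level rot about tool deg [0.1  0.05 0.  ]
```

```bash
python3 -m creep '[{"translation":[0,-0.0015,0.0015],"rot":[0,0,0],"jaw":0.005},{"translation":[0,-0.001,0.0015],"rot":[0,0,0],"jaw":0.005},{"translation":[0,0,0],"rot":[0,0,0],"jaw":0.005},{"translation":[0,0,0],"rot":[0,0,0],"jaw":0.005},{"translation":[0,0,0],"rot":[0,0,0],"jaw":0.005}]'
python3 - <<'E'
from h import *
go([.45,-.201,.0548]);level();mats()
zoom("scene",[.45,.02,.01],name="s10")
E
```

```text
clock: 15.58
position: [0.4488, -0.1957, 0.0547]
ee_rot: [2.221, 2.221, 0.0]
force: [0.3, -0.3, -2.6]
width: 0.215
t 15.58 pos [ 0.4488 -0.1957  0.0547] x [ 0.  1. -0.] z [ 0. -0. -1.] F [ 0.3 -0.3 -2.6] T [-0.14  0.05  0.04] w 19.7mm
tool delta mm [-5.3  1.2 -0.1] rows>= 1.0 yaw 89.99
level rot about tool deg [0.01 0.   0.  ]
mat? [279.3 148. ] area 644 [29 29] -> [ 0.68   -0.0497  0.0115]
mat? [217.7 187.7] area 655 [29 29] -> [0.5597 0.1451 0.0115]
mat? [244.1 222.3] area 659 [29 29] -> [0.4501 0.0654 0.0115]
mat? [194. 255.] area 161 [15 13] -> [0.3525 0.2224 0.0115]
```

View pics/s10.png

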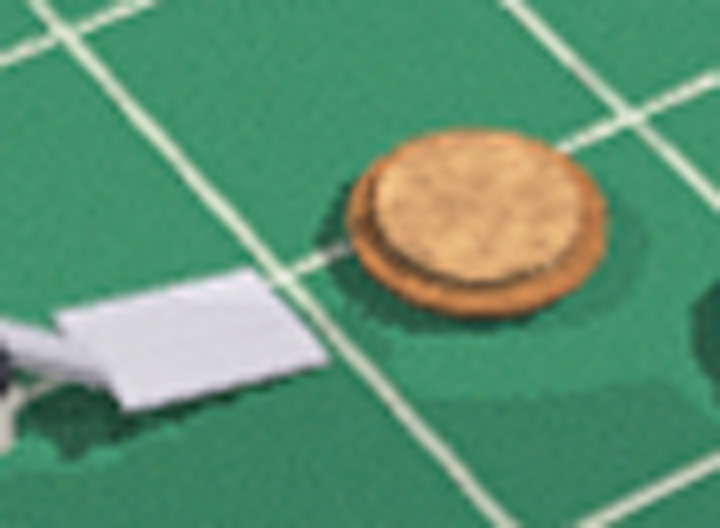

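```bash
python3 -m creep '[{"translation":[0.007,0.001,0],"rot":[0,0,0],"jaw":0.005},{"translation":[0.009,0,0],"rot":[0,0,0],"jaw":0.005},{"translation":[0.007,0,0],"rot":[0,0,0],"jaw":0.005},{"translation":[0.004,0,0],"rot":[0,0,0],"jaw":0.005},{"translation":[0.004,0,0],"rot":[0,0,0],"jaw":0.005},{"translation":[0.004,0,0],"rot":[0,0,0],"jaw":0.005},{"translation":[0.003,0,0],"rot":[0,0,0],"jaw":0.005},{"translation":[0.002,0,0],"rot":[0,0,0],"jaw":0.005},{"translation":[0,0,0],"rot":[0,0,0],"jaw":0.005},{"translation":[0,0,0],"rot":[0,0,0],"jaw":0.005}]'
python3 - <<'E'
from h import *
go([.45,-.156,.0548]);level();mats()
zoom("scene",[.45,.04,.01],name="s11")
E
```

```text
clock: 16.52
position: [0.4496, -0.1557, 0.0546]
ee_rot: [2.222, 2.221, 0.0]
force: [-0.3, -0.0, -1.6]
width: 0.217
t 16.52 pos [ 0.4496 -0.1557  0.0546] x [ 0.  1. -0.] z [ 0. -0. -1.] F [-0.3 -0.  -1.6] T [-0.16  0.07  0.  ] w 19.9mm
tool delta mm [-0.3  0.4 -0.2] rows>= 1.0 yaw 89.99
level rot about tool deg [0. 0. 0.]
mat? [279.3 147.9] area 642 [29 29] -> [ 0.6802 -0.0497  0.0115]
mat? [217.7 187.7] area 655 [29 29] -> [0.5595 0.1451 0.0115]
mat? [243.6 222.3] area 656 [29 29] -> [0.4499 0.0669 0.0115]
mat? [194. 255.] area 161 [15 13] -> [0.3525 0.2224 0.0115]
```

View pics/s11.png

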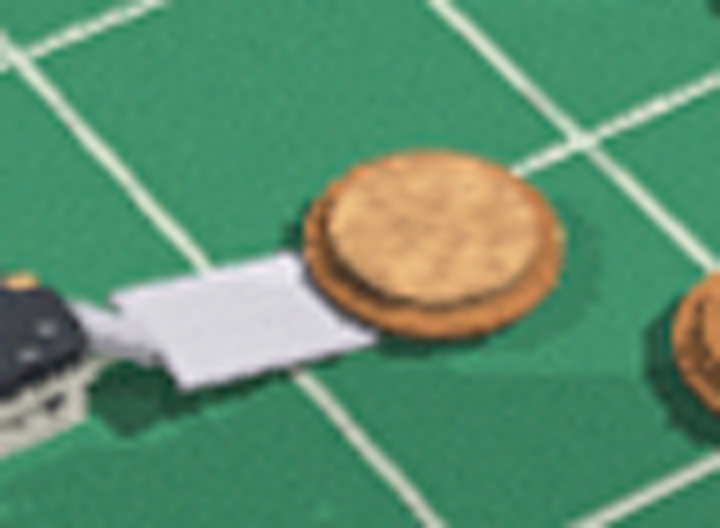

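```bash
python3 -m creep '[{"translation":[0.0003,0,-0.004],"rot":[0,0,0],"jaw":0.005},{"translation":[0.0005,0,-0.006],"rot":[0,0,0],"jaw":0.005},{"translation":[0.0005,0,-0.0062],"rot":[0,0,0],"jaw":0.005},{"translation":[0.0022,0,-0.006],"rot":[0,0,0],"jaw":0.005},{"translation":[0.0023,0,-0.0062],"rot":[0,0,0],"jaw":0.005},{"translation":[0.0032,0,-0.0056],"rot":[0,0,0],"jaw":0.005},{"translation":[0.0033,0,-0.0057],"rot":[0,0,0],"jaw":0.005},{"translation":[0,0,0],"rot":[0,0,0],"jaw":0.005}]'
python3 -m creep '[{"translation":[0.004,0,-0.004],"rot":[0,0,0],"jaw":0.005},{"translation":[0.0035,0,-0.0042],"rot":[0,0,0],"jaw":0.005},{"translation":[0.006,0,-0.0064],"rot":[0,0,0],"jaw":0.005},{"translation":[0.006,0,-0.0064],"rot":[0,0,0],"jaw":0.005},{"translation":[0.006,0,-0.0043],"rot":[0,0,0],"jaw":0.005},{"translation":[0.006,0,-0.0043],"rot":[0,0,0],"jaw":0.005},{"translation":[0,0,0],"rot":[0,0,0],"jaw":0.005}]'
python3 - <<'E'
from h import *
st()
zoom("scene",[.45,.07,.02],half=(55,41),k=7,name="s12")
zoom("top",[.45,.05,.02],half=(45,33),k=7,name="t12")
E
```

```text
clock: 17.28
position: [0.4502, -0.1425, 0.0954]
ee_rot: [2.22, 2.222, 0.002]
force: [-0.6, -0.6, -1.0]
width: 0.215
clock: 17.87
position: [0.4501, -0.1103, 0.1246]
ee_rot: [-2.22, -2.223, -0.002]
force: [1.0, -1.3, -1.1]
width: 0.215
t 17.87 pos [ 0.4501 -0.1103  0.1246] x [-0.002  1.     0.001] z [ 0.001  0.001 -1.   ] F [ 1.  -1.3 -1.1] T [-0.21  0.13 -0.02] w 19.8mm
```

View pics/s12.png

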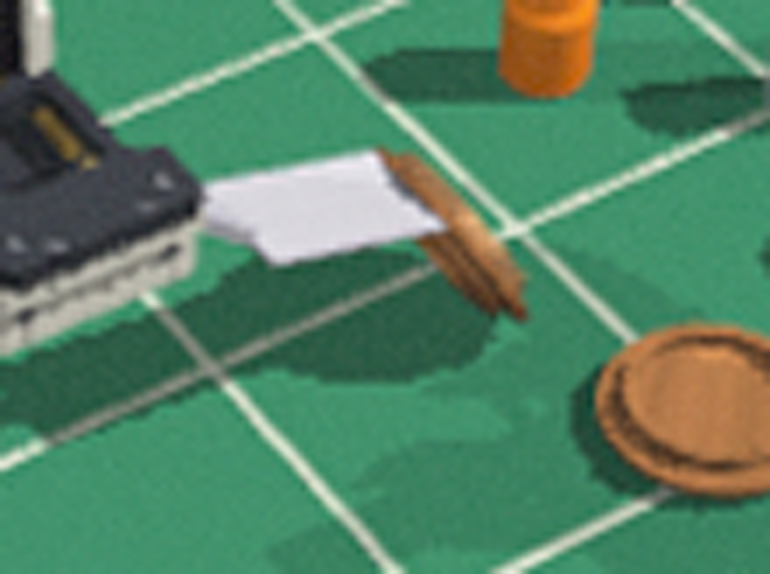

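View pics/t12.png

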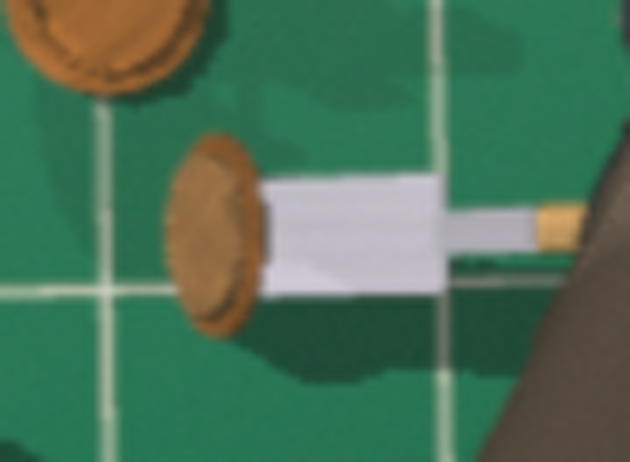

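```bash
python3 -m creep '[{"translation":[0.006,0,-0.0028],"rot":[0,0,0],"jaw":0.005},{"translation":[0.006,0,-0.0026],"rot":[0,0,0],"jaw":0.005},{"translation":[0.0068,0,-0.0022],"rot":[0,0,0],"jaw":0.005},{"translation":[0.007,0,-0.002],"rot":[0,0,0],"jaw":0.005},{"translation":[0.007,0,-0.001],"rot":[0,0,0],"jaw":0.005},{"translation":[0.007,0,0],"rot":[0,0,0],"jaw":0.005},{"translation":[0.006,0,0],"rot":[0,0,0],"jaw":0.005},{"translation":[0.006,0,0],"rot":[0,0,0],"jaw":0.005},{"translation":[0.003,0,0],"rot":[0,0,0],"jaw":0.005},{"translation":[0,0,0],"rot":[0,0,0],"jaw":0.005}]'
python3 -m creep '[{"translation":[-0.01,0,-0.004],"rot":[0,0,0],"jaw":0.005},{"translation":[-0.02,0,-0.004],"rot":[0,0,0],"jaw":0.005},{"translation":[-0.025,0,0],"rot":[0,0,0],"jaw":0.005},{"translation":[-0.03,0,0],"rot":[0,0,0],"jaw":0.005},{"translation":[-0.03,0,0],"rot":[0,0,0],"jaw":0.005},{"translation":[-0.03,0,0],"rot":[0,0,0],"jaw":0.005},{"translation":[-0.02,0,0],"rot":[0,0,0],"jaw":0.005}]'
python3 - <<'E'
from h import *
st();mats("pics/t13.png")
zoom("scene",[.5,.14,.02],half=(60,44),k=6,name="s13")
go([.68,-.316,.0578])
E
```

```text
clock: 18.8
position: [0.4496, -0.0562, 0.1344]
ee_rot: [-2.22, -2.222, 0.0]
force: [-0.6, 0.5, -1.5]
width: 0.215
clock: 19.38
position: [0.4488, -0.2267, 0.1432]
ee_rot: [2.224, 2.216, -0.001]
force: [0.1, 0.9, -1.2]
width: 0.216
t 19.38 pos [ 0.4488 -0.2267  0.1432] x [ 0.003  1.    -0.002] z [ 0.001 -0.002 -1.   ] F [ 0.1  0.9 -1.2] T [-0.12  0.07  0.02] w 19.8mm
mat? [279.3 147.9] area 642 [29 29] -> [ 0.6802 -0.0497  0.0115]
mat? [217.7 187.7] area 657 [29 29] -> [0.5596 0.1451 0.0115]
mat? [210.5 222.5] area 658 [30 28] -> [0.4519 0.1694 0.0115]
mat? [341.7 253.7] area 188 [20 31] -> [ 0.345  -0.2356  0.0115]
mat? [194. 255.] area 161 [15 13] -> [0.3525 0.2224 0.0115]
t 19.48 pos [ 0.4487 -0.2277  0.1433] x [ 0.007  1.    -0.003] z [ 0.001 -0.003 -1.   ] F [ 0.6 -0.1 -1.9] T [-0.12  0.06 -0.05] w 19.6mm
tool delta mm [-86.4 231.8  86.1] rows>= 7.0 yaw 89.61
```

View pics/s13.png

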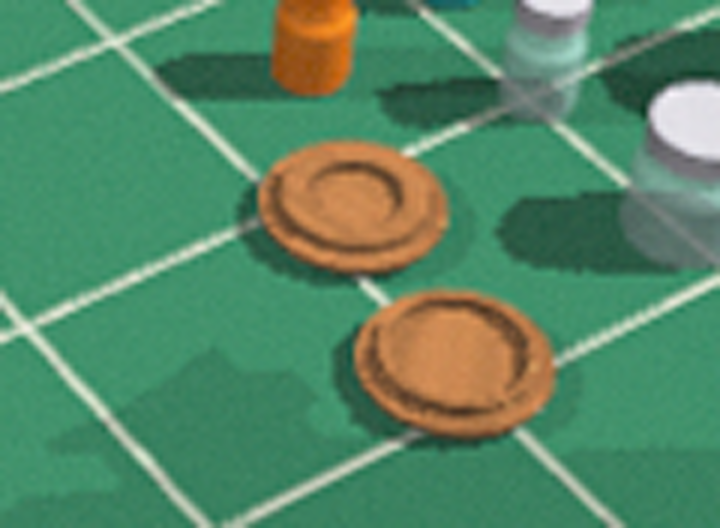

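View pics/t13.png

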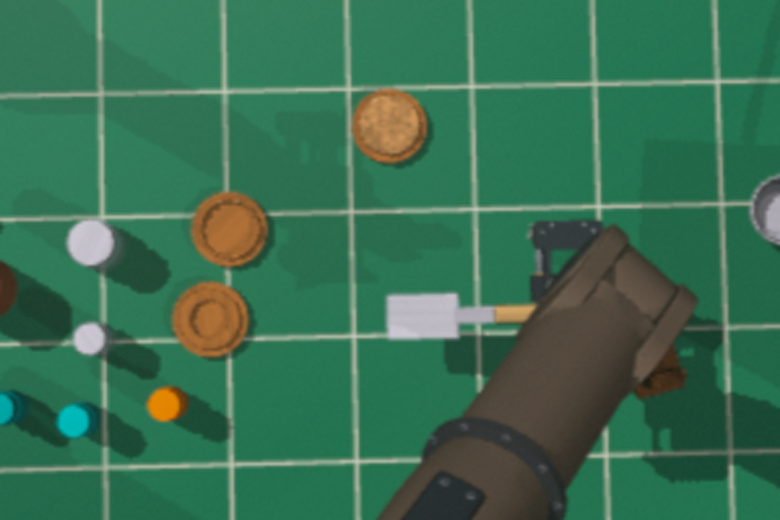

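```bash
python3 -m creep '[{"translation":[-0.006,0.016,0],"rot":[0,0,0],"jaw":0.005},{"translation":[-0.01,0.026,0.003],"rot":[0,0,0],"jaw":0.005},{"translation":[-0.01,0.028,0.008],"rot":[0,0,0],"jaw":0.005},{"translation":[-0.01,0.028,0.01],"rot":[0,0,0],"jaw":0.005},{"translation":[-0.01,0.028,0.01],"rot":[0,0,0],"jaw":0.005},{"translation":[-0.01,0.028,0.01],"rot":[0,0,0],"jaw":0.005},{"translation":[-0.01,0.028,0.012],"rot":[0,0,0],"jaw":0.005},{"translation":[-0.01,0.024,0.012],"rot":[0,0,0],"jaw":0.005},{"translation":[-0.008,0.016,0.012],"rot":[0,0,0],"jaw":0.005},{"translation":[-0.002,0.008,0.008],"rot":[0,0,0],"jaw":0.005},{"translation":[0,0,0],"rot":[0,0,0],"jaw":0.005},{"translation":[0,0,0],"rot":[0,0,0],"jaw":0.005}]'
python3 -m creep '[{"translation":[0,0,0],"rot":[0,0,0],"jaw":0.005},{"translation":[0,0,0],"rot":[0,0,0],"jaw":0.005}]'
python3 -c "
from h import *
go([.68,-.316,.0547]);level();mats();print(arm.observe()['joints'].round(2))"
```

```text
clock: 20.48
position: [0.6786, -0.308, 0.0569]
ee_rot: [-2.221, -2.22, 0.002]
force: [0.1, 0.4, -1.5]
width: 0.213
clock: 20.65
position: [0.6791, -0.308, 0.0587]
ee_rot: [2.222, 2.221, 0.001]
force: [-0.1, -0.3, -0.7]
width: 0.215
t 20.65 pos [ 0.6791 -0.308   0.0587] x [ 0.  1. -0.] z [ 0.001 -0.    -1.   ] F [-0.1 -0.3 -0.7] T [-0.1   0.01  0.04] w 19.7mm
tool delta mm [-8.   0.9  4. ] rows>= 1.0 yaw 89.97
level rot about tool deg [0.04 0.   0.  ]
mat? [279.3 147.9] area 644 [29 29] -> [ 0.6802 -0.0496  0.0115]
mat? [217.8 187.7] area 656 [29 29] -> [0.5596 0.1451 0.0115]
mat? [291.1 217.6] area 491 [45 30] -> [ 0.4612 -0.0811  0.0115]
mat? [210.5 222.5] area 659 [30 28] -> [0.4518 0.1695 0.0115]
mat? [277.5 250.8] area 1009 [50 68] -> [ 0.3591 -0.0363  0.0115]
mat? [194. 255.] area 161 [15 13] -> [0.3525 0.2224 0.0115]
[ 0.02  0.86  0.6   1.44 -0.53  1.01  0.75]
```

```bash
python3 -m creep '[{"translation":[0,0.001,0.002],"rot":[0,0,0],"jaw":0.005},{"translation":[0,0,0.0019],"rot":[0,0,0],"jaw":0.005},{"translation":[0,0,0],"rot":[0,0,0],"jaw":0.005},{"translation":[0,0,0],"rot":[0,0,0],"jaw":0.005},{"translation":[0,0,0],"rot":[0,0,0],"jaw":0.005}]'
python3 - <<'E'
from h import *
go([.68,-.271,.0547]);level()
zoom("scene",[.68,-.08,.01],name="s14")
E
```

```text
clock: 21.12
position: [0.6805, -0.308, 0.0536]
ee_rot: [-2.221, -2.221, -0.0]
force: [0.4, 0.2, -1.4]
width: 0.215
t 21.12 pos [ 0.6805 -0.308   0.0536] x [0. 1. 0.] z [-0.  0. -1.] F [ 0.4  0.2 -1.4] T [-0.13 -0.01  0.02] w 19.8mm
tool delta mm [37.  -0.6 -1.1] rows>= 1.0 yaw 90.0
level rot about tool deg [-0.   -0.01  0.  ]
```

View pics/s14.png

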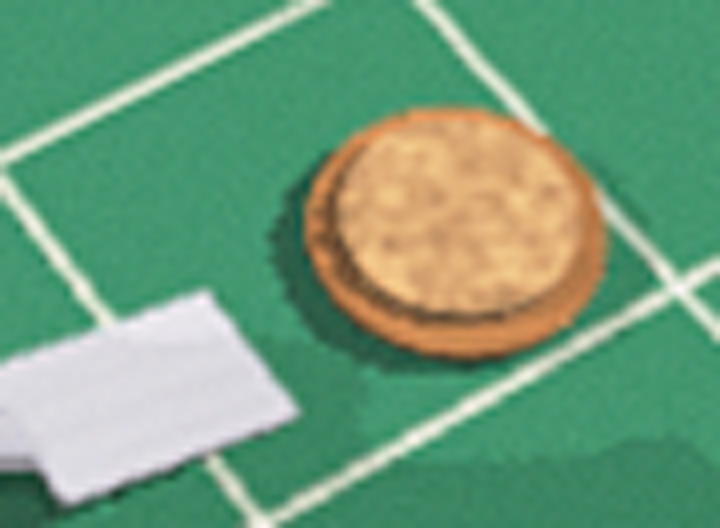

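```bash
python3 -m creep '[{"translation":[0.004,0,-0.0005],"rot":[0,0,0],"jaw":0.005},{"translation":[0.007,0,-0.0005],"rot":[0,0,0],"jaw":0.005},{"translation":[0.008,0,0],"rot":[0,0,0],"jaw":0.005},{"translation":[0.005,0,0],"rot":[0,0,0],"jaw":0.005},{"translation":[0.004,0,0],"rot":[0,0,0],"jaw":0.005},{"translation":[0.004,0,0],"rot":[0,0,0],"jaw":0.005},{"translation":[0.003,0,0],"rot":[0,0,0],"jaw":0.005},{"translation":[0.002,0,0],"rot":[0,0,0],"jaw":0.005},{"translation":[0,0,0],"rot":[0,0,0],"jaw":0.005},{"translation":[0,0,0],"rot":[0,0,0],"jaw":0.005}]'
python3 - <<'E'
from h import *
go([.68,-.271,.0548]);level();mats()
zoom("scene",[.68,-.06,.01],name="s15")
E
```

```text
clock: 22.0
position: [0.6806, -0.2712, 0.0547]
ee_rot: [2.222, 2.221, -0.0]
force: [-0.4, -0.1, -1.8]
width: 0.215
t 22.00 pos [ 0.6806 -0.2712  0.0547] x [ 0.  1. -0.] z [ 0. -0. -1.] F [-0.4 -0.1 -1.8] T [-0.14  0.03  0.02] w 19.7mm
tool delta mm [ 0.2 -0.6 -0.1] rows>= 1.0 yaw 89.99
level rot about tool deg [0.   0.01 0.  ]
mat? [278.9 148. ] area 644 [29 29] -> [ 0.6799 -0.0483  0.0115]
mat? [217.8 187.7] area 655 [29 29] -> [0.5596 0.145  0.0115]
mat? [274.5 215. ] area 807 [56 39] -> [ 0.4705 -0.0297  0.0115]
mat? [210.6 222.5] area 657 [30 28] -> [0.4519 0.1694 0.0115]
mat? [262.3 241.3] area 768 [49 38] -> [0.3898 0.0103 0.0115]
mat? [194. 255.] area 162 [15 13] -> [0.3525 0.2223 0.0115]
mat? [263.3 264.3] area 278 [29 20] -> [0.3184 0.0086 0.0115]
```

View pics/s15.png

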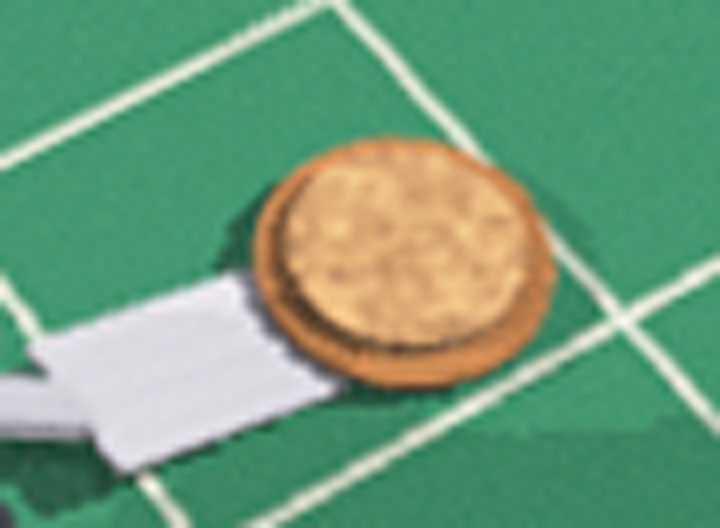

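Same situation as before; lift.

```bash
python3 -m creep '[{"translation":[0.0003,0,-0.004],"rot":[0,0,0],"jaw":0.005},{"translation":[0.0005,0,-0.006],"rot":[0,0,0],"jaw":0.005},{"translation":[0.0005,0,-0.0062],"rot":[0,0,0],"jaw":0.005},{"translation":[0.0022,0,-0.006],"rot":[0,0,0],"jaw":0.005},{"translation":[0.0023,0,-0.0062],"rot":[0,0,0],"jaw":0.005},{"translation":[0.0032,0,-0.0056],"rot":[0,0,0],"jaw":0.005},{"translation":[0.0033,0,-0.0057],"rot":[0,0,0],"jaw":0.005},{"translation":[0,0,0],"rot":[0,0,0],"jaw":0.005}]'
python3 -m creep '[{"translation":[0.004,0,-0.004],"rot":[0,0,0],"jaw":0.005},{"translation":[0.0035,0,-0.0042],"rot":[0,0,0],"jaw":0.005},{"translation":[0.006,0,-0.0064],"rot":[0,0,0],"jaw":0.005},{"translation":[0.006,0,-0.0064],"rot":[0,0,0],"jaw":0.005},{"translation":[0.006,0,-0.0043],"rot":[0,0,0],"jaw":0.005},{"translation":[0.006,0,-0.0043],"rot":[0,0,0],"jaw":0.005},{"translation":[0,0,0],"rot":[0,0,0],"jaw":0.005}]'
python3 - <<'E'
from h import *
st()
zoom("scene",[.68,-.03,.02],half=(55,41),k=7,name="s16")
E
```

```text
clock: 22.77
position: [0.6816, -0.2579, 0.096]
ee_rot: [2.219, 2.222, 0.003]
force: [0.9, 0.8, -1.0]
width: 0.213
clock: 23.35
position: [0.6816, -0.2251, 0.125]
ee_rot: [2.219, 2.223, 0.003]
force: [-0.2, -0.6, -0.8]
width: 0.214
t 23.35 pos [ 0.6816 -0.2251  0.125 ] x [-0.002  1.     0.001] z [ 0.002  0.001 -1.   ] F [-0.2 -0.6 -0.8] T [-0.16  0.02 -0.01] w 19.7mm
```

View pics/s16.png

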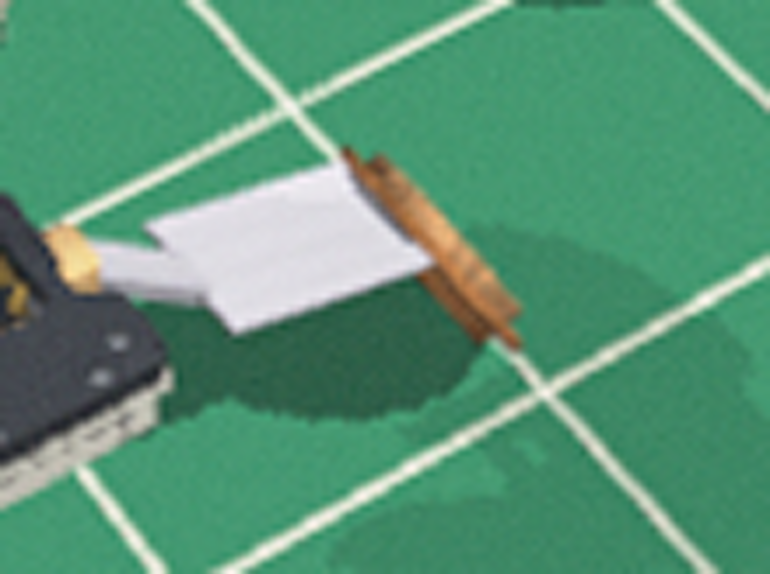

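```bash
python3 -m creep '[{"translation":[0.006,0,-0.0028],"rot":[0,0,0],"jaw":0.005},{"translation":[0.006,0,-0.0026],"rot":[0,0,0],"jaw":0.005},{"translation":[0.0068,0,-0.0022],"rot":[0,0,0],"jaw":0.005},{"translation":[0.007,0,-0.002],"rot":[0,0,0],"jaw":0.005},{"translation":[0.007,0,-0.001],"rot":[0,0,0],"jaw":0.005},{"translation":[0.007,0,0],"rot":[0,0,0],"jaw":0.005},{"translation":[0.006,0,0],"rot":[0,0,0],"jaw":0.005},{"translation":[0.006,0,0],"rot":[0,0,0],"jaw":0.005},{"translation":[0.003,0,0],"rot":[0,0,0],"jaw":0.005},{"translation":[0,0,0],"rot":[0,0,0],"jaw":0.005}]'
python3 -m creep '[{"translation":[-0.01,0,-0.004],"rot":[0,0,0],"jaw":0.005},{"translation":[-0.02,0,-0.004],"rot":[0,0,0],"jaw":0.005},{"translation":[-0.025,0,0],"rot":[0,0,0],"jaw":0.005},{"translation":[-0.03,0,-0.004],"rot":[0,0,0],"jaw":0.005},{"translation":[-0.03,0,-0.008],"rot":[0,0,0],"jaw":0.005},{"translation":[-0.03,0,-0.008],"rot":[0,0,0],"jaw":0.005},{"translation":[-0.02,0,-0.005],"rot":[0,0,0],"jaw":0.005}]'
python3 - <<'E'
from h import *
st();mats("pics/t17.png")
zoom("scene",[.58,.12,.02],half=(75,55),k=5,name="s17")
E
```

```text
clock: 24.23
position: [0.6808, -0.1712, 0.1343]
ee_rot: [-2.22, -2.222, -0.0]
force: [0.4, -0.6, -1.4]
width: 0.212
clock: 24.82
position: [0.6789, -0.3436, 0.169]
ee_rot: [2.224, 2.215, -0.004]
force: [0.3, -0.7, -1.4]
width: 0.213
t 24.82 pos [ 0.6789 -0.3436  0.169 ] x [ 0.004  1.    -0.004] z [ 0.    -0.004 -1.   ] F [ 0.3 -0.7 -1.4] T [-0.14  0.07  0.02] w 19.6mm
mat? [246.1 149. ] area 646 [29 29] -> [0.679  0.0542 0.0115]
mat? [217.8 187.7] area 656 [29 29] -> [0.5596 0.1451 0.0115]
mat? [210.6 222.5] area 657 [30 28] -> [0.4518 0.1693 0.0115]
mat? [303.4 231.2] area 594 [47 35] -> [ 0.4179 -0.1184  0.0115]
mat? [284.2 264.3] area 758 [40 47] -> [ 0.3169 -0.0561  0.0115]
mat? [194. 255.] area 161 [15 13] -> [0.3525 0.2224 0.0115]
```

View pics/s17.png

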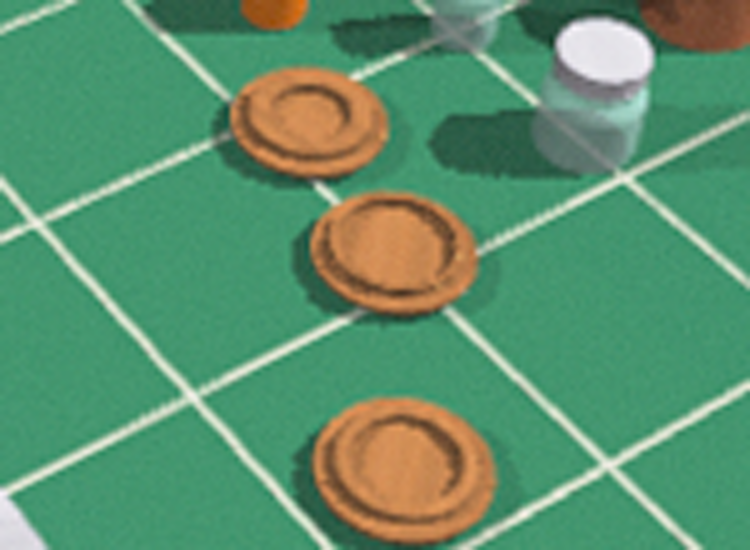

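View pics/t17.png

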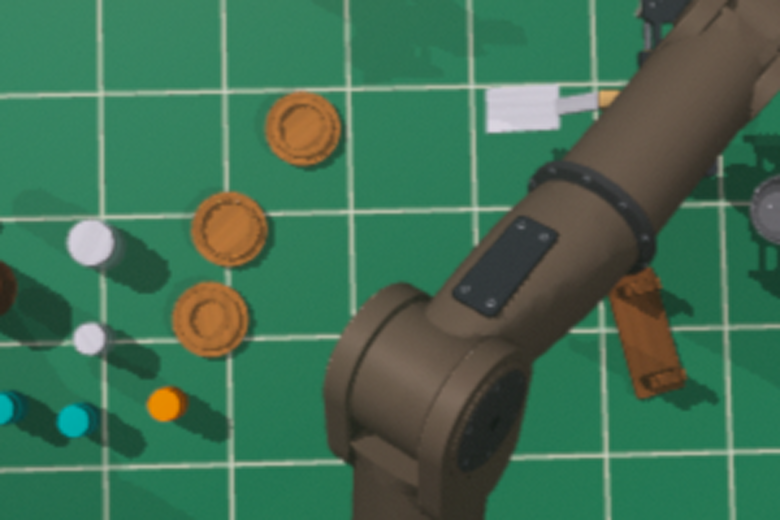

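```bash
python3 -c "
from h import *
go([.4249,-.3505,.168])"
python3 -m creep '[{"translation":[0,-0.014,0],"rot":[0,0,0],"jaw":0.005},{"translation":[0,-0.024,0],"rot":[0,0,0],"jaw":0.005},{"translation":[0,-0.03,0],"rot":[0,0,0],"jaw":0.005},{"translation":[0,-0.03,0],"rot":[0,0,0],"jaw":0.005},{"translation":[0,-0.03,0],"rot":[0,0,0],"jaw":0.005},{"translation":[0,-0.03,0],"rot":[0,0,0],"jaw":0.005},{"translation":[0,-0.03,0],"rot":[0,0,0],"jaw":0.005},{"translation":[0,-0.026,0],"rot":[0,0,0],"jaw":0.005},{"translation":[0,-0.022,0],"rot":[0,0,0],"jaw":0.005},{"translation":[0,-0.018,0],"rot":[0,0,0],"jaw":0.005}]'
python3 -m creep '[{"translation":[0,0,0],"rot":[0,0,6.9],"jaw":0.005},{"translation":[0,0,0],"rot":[0,0,6.9],"jaw":0.005},{"translation":[0,0,0],"rot":[0,0,6.9],"jaw":0.005},{"translation":[0,0,0],"rot":[0,0,6.9],"jaw":0.005},{"translation":[0,0,0],"rot":[0,0,6.9],"jaw":0.005},{"translation":[0,0,0],"rot":[0,0,6.9],"jaw":0.005},{"translation":[0,0,0],"rot":[0,0,6.9],"jaw":0.005},{"translation":[0,0,0],"rot":[0,0,6.9],"jaw":0.005},{"translation":[0,0,0],"rot":[0,0,6.9],"jaw":0.005},{"translation":[0,0,0],"rot":[0,0,6.9],"jaw":0.005},{"translation":[0,0,0],"rot":[0,0,6.7],"jaw":0.005},{"translation":[0,0,0],"rot":[0,0,0],"jaw":0.005}]'
python3 -c "
from h import *
go([.4249,-.3505,.168]);print(arm.observe()['joints'].round(2));level()"
```

```text
t 24.92 pos [ 0.6779 -0.3459  0.1693] x [ 0.008  1.    -0.006] z [ 0.    -0.006 -1.   ] F [-0.7 -1.  -1.1] T [-0.16  0.06  0.  ] w 19.4mm
tool delta mm [  -6.6 -253.     1.2] rows>= 7.0 yaw 89.54
clock: 25.75
position: [0.4242, -0.338, 0.1678]
ee_rot: [-2.223, -2.219, -0.0]
force: [-0.1, -0.5, -1.3]
width: 0.218
clock: 26.75
position: [0.4265, -0.3377, 0.1675]
ee_rot: [3.118, 0.382, -0.001]
force: [-0.2, -0.2, -1.4]
width: 0.215
t 26.75 pos [ 0.4265 -0.3377  0.1675] x [ 0.97   0.242 -0.   ] z [-0. -0. -1.] F [-0.2 -0.2 -1.4] T [-0.07  0.25  0.01] w 19.7mm
tool delta mm [-4.6 12.1 -0.5] rows>= 1.0 yaw 13.98
[-0.16  0.58  1.1   1.92 -0.61  1.02 -0.12]
level rot about tool deg [0.01 0.02 0.  ]
```

```bash
python3 -m creep '[{"translation":[-0.0024,0.006,0.005],"rot":[0,0,-0.3],"jaw":0.005},{"translation":[-0.0022,0.006,0.012],"rot":[0,0,0],"jaw":0.005},{"translation":[0,0,0.018],"rot":[0,0,0],"jaw":0.005},{"translation":[0,0,0.018],"rot":[0,0,0],"jaw":0.005},{"translation":[0,0,0.016],"rot":[0,0,0],"jaw":0.005},{"translation":[0,0,0.009],"rot":[0,0,0],"jaw":0.005},{"translation":[0,0,0],"rot":[0,0,0],"jaw":0.005},{"translation":[0,0,0],"rot":[0,0,0],"jaw":0.005},{"translation":[0,0,0],"rot":[0,0,0],"jaw":0.005}]'
python3 - <<'E'
from h import *
go([.4249,-.3505,.067]);level()
cv2.imwrite("pics/w18.png",optics.get_image("wrist")[:,:,::-1])
zoom("scene",[.46,-.34,.06],half=(60,44),k=6,name="s18")
E
```

```text
clock: 27.5
position: [0.4253, -0.3509, 0.0903]
ee_rot: [3.115, 0.4, 0.001]
force: [0.2, 0.0, -1.5]
width: 0.216
t 27.50 pos [ 0.4253 -0.3509  0.0903] x [0.968 0.253 0.001] z [ 0.001 -0.001 -1.   ] F [ 0.2  0.  -1.5] T [-0.07  0.22 -0.  ] w 19.8mm
tool delta mm [-0.3 -0.6 23.3] rows>= 1.0 yaw 14.64
level rot about tool deg [ 0.05 -0.04  0.  ]
```

View pics/w18.png

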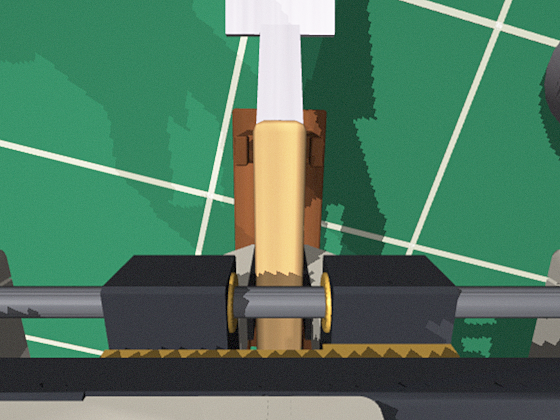

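View pics/s18.png

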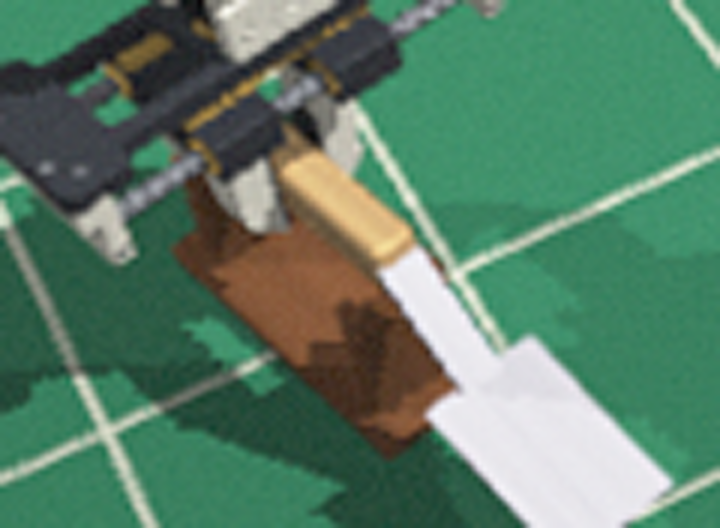

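```bash
python3 -m creep '[{"translation":[0,-0.0004,0.006],"rot":[0,0,0.3],"jaw":0.005},{"translation":[0,0,0.006],"rot":[0,0,0],"jaw":0.005},{"translation":[0,0,0.005],"rot":[0,0,0],"jaw":0.005},{"translation":[0,0,0.003],"rot":[0,0,0],"jaw":0.005},{"translation":[0,0,0.002],"rot":[0,0,0],"jaw":0.005},{"translation":[0,0,0],"rot":[0,0,0],"jaw":0.005},{"translation":[0,0,0],"rot":[0,0,0],"jaw":0.005},{"translation":[0,0,0],"rot":[0,0,0],"jaw":0.005}]'
python3 - <<'E'
from h import *
go([.4249,-.3505,.067]);level()
E
```

```text
clock: 28.27
position: [0.4251, -0.35, 0.0676]
ee_rot: [3.117, 0.391, 0.0]
force: [-0.6, -0.5, -1.5]
width: 0.211
t 28.27 pos [ 0.4251 -0.35    0.0676] x [0.969 0.247 0.   ] z [ 0. -0. -1.] F [-0.6 -0.5 -1.5] T [-0.11  0.17  0.01] w 19.4mm
tool delta mm [-0.3  0.5  0.6] rows>= 1.0 yaw 14.29
level rot about tool deg [ 0.01 -0.    0.  ]
```

```bash
python3 -m creep '[{"translation":[0,0.0003,0.0006],"rot":[0,0,0],"jaw":0.005},{"translation":[0,0,0],"rot":[0,0,0],"jaw":0.005},{"translation":[0,0,0],"rot":[0,0,0],"jaw":0.03},{"translation":[0,0,0],"rot":[0,0,0],"jaw":0.045},{"translation":[0,0,0],"rot":[0,0,0],"jaw":0.05},{"translation":[0,0,0],"rot":[0,0,0],"jaw":0.05},{"translation":[0,0,0],"rot":[0,0,0],"jaw":0.05}]'
python3 -m creep '[{"translation":[0,0,-0.01],"rot":[0,0,0],"jaw":0.05},{"translation":[0,0,-0.02],"rot":[0,0,0],"jaw":0.05},{"translation":[0,0,-0.03],"rot":[0,0,0],"jaw":0.06},{"translation":[0,0,-0.03],"rot":[0,0,0],"jaw":0.07},{"translation":[0,0,-0.03],"rot":[0,0,0],"jaw":0.08},{"translation":[0,0,-0.02],"rot":[0,0,0],"jaw":0.09}]'
python3 - <<'E'
from h import *
go([.43,.02,.21]);print(arm.observe()['joints'].round(2))
cv2.imwrite("pics/w19.png",optics.get_image("wrist")[:,:,::-1])
zoom("scene",[.46,-.34,.06],half=(60,44),k=6,name="s19")
c=optics.camera_info("top");b=optics.get_image("top")
E
```

```text
clock: 28.85
position: [0.4251, -0.3502, 0.067]
ee_rot: [3.117, 0.391, 0.0]
force: [0.4, 0.5, -0.0]
width: 0.517
clock: 29.35
position: [0.425, -0.3511, 0.2102]
ee_rot: [3.116, 0.389, 0.002]
force: [1.5, -1.1, -0.0]
width: 0.783
t 29.35 pos [ 0.425  -0.3511  0.2102] x [0.969 0.246 0.001] z [ 0.002 -0.002 -1.   ] F [ 1.5 -1.1 -0. ] T [-0.1   0.17 -0.06] w 71.9mm
tool delta mm [ 9.610e+01 -3.585e+02 -3.000e-01] rows>= 9.0 yaw 14.23
[-0.17  0.54  1.14  1.85 -0.55  1.11 -0.14]
```

View pics/w19.png

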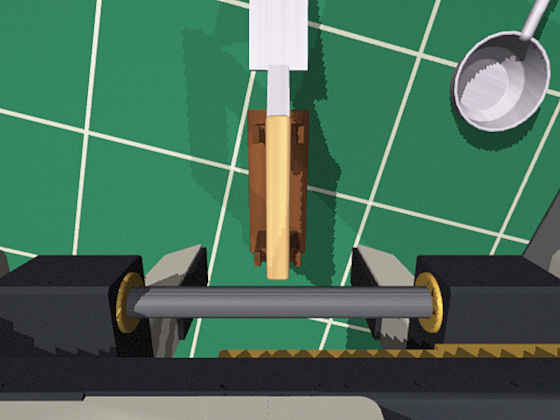

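View pics/s19.png

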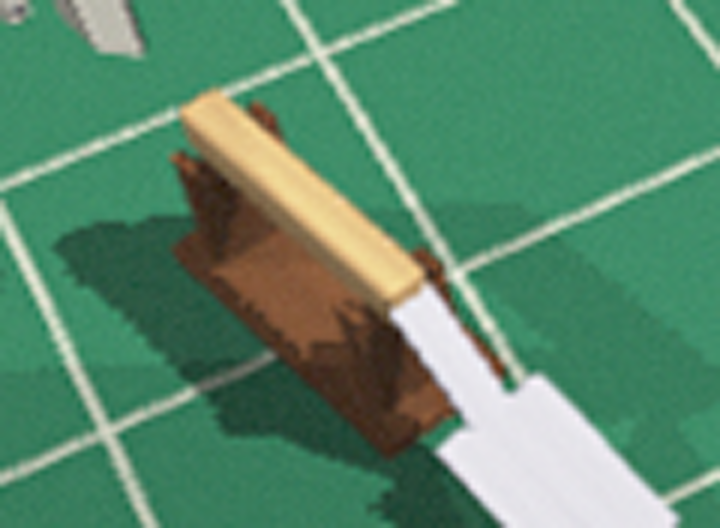

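```bash
python3 -m creep '[{"translation":[0.005,-0.015,0],"rot":[0,0,0],"jaw":0.08},{"translation":[0.008,-0.03,0],"rot":[0,0,0],"jaw":0.08},{"translation":[0.008,-0.032,0],"rot":[0,0,0],"jaw":0.08},{"translation":[0.008,-0.032,0],"rot":[0,0,0],"jaw":0.08},{"translation":[0.008,-0.032,0],"rot":[0,0,0],"jaw":0.08},{"translation":[0.008,-0.032,0],"rot":[0,0,0],"jaw":0.08},{"translation":[0.008,-0.032,0],"rot":[0,0,0],"jaw":0.08},{"translation":[0.008,-0.032,0],"rot":[0,0,0],"jaw":0.08},{"translation":[0.008,-0.032,0],"rot":[0,0,0],"jaw":0.08},{"translation":[0.008,-0.032,0],"rot":[0,0,0],"jaw":0.08},{"translation":[0.008,-0.032,0],"rot":[0,0,0],"jaw":0.08},{"translation":[0.005,-0.02,0],"rot":[0,0,0],"jaw":0.08}]'
python3 -m creep '[{"translation":[0,0,0],"rot":[0,0,-6.9],"jaw":0.08},{"translation":[0,0,0],"rot":[0,0,-6.9],"jaw":0.08},{"translation":[0,0,0],"rot":[0,0,-6.9],"jaw":0.08},{"translation":[0,0,0],"rot":[0,0,-6.9],"jaw":0.08},{"translation":[0,0,0],"rot":[0,0,-6.9],"jaw":0.08},{"translation":[0,0,0],"rot":[0,0,-6.9],"jaw":0.08},{"translation":[0,0,0],"rot":[0,0,-6.9],"jaw":0.08},{"translation":[0,0,0],"rot":[0,0,-6.9],"jaw":0.08},{"translation":[0,0,0],"rot":[0,0,-6.9],"jaw":0.08},{"translation":[0,0,0],"rot":[0,0,-6.9],"jaw":0.08},{"translation":[0,0,0],"rot":[0,0,-6.7],"jaw":0.08}]'
python3 - <<'E'
from h import *
go([.44,.21,.21]);print(arm.observe()['joints'].round(2))
mats("pics/t20.png")
E
```

```text
clock: 30.5
position: [0.4241, 0.0175, 0.2062]
ee_rot: [-3.116, -0.395, 0.003]
force: [0.1, 0.3, -0.5]
width: 0.87
clock: 31.42
position: [0.4243, 0.0141, 0.2063]
ee_rot: [-2.214, -2.227, 0.002]
force: [-0.3, 0.9, -0.6]
width: 0.87
t 31.42 pos [0.4243 0.0141 0.2063] x [-0.006  1.    -0.   ] z [-0.002 -0.    -1.   ] F [-0.3  0.9 -0.6] T [-0.12  0.03  0.06] w 79.9mm
tool delta mm [195.8  16.8  -3.8] rows>= 5.0 yaw 90.34
[-0.94  0.17  0.92  2.13 -0.17  0.92  0.08]
mat? [246.1 149. ] area 647 [29 29] -> [0.679  0.0542 0.0115]
mat? [217.7 187.7] area 657 [29 29] -> [0.5596 0.1451 0.0115]
mat? [249.7 250.1] area 2660 [51 83] -> [0.3635 0.0499 0.0115]
mat? [210.5 222.5] area 661 [30 28] -> [0.4518 0.1695 0.0115]
mat? [194. 255.] area 162 [15 13] -> [0.3525 0.2223 0.0115]
```

View pics/t20.png

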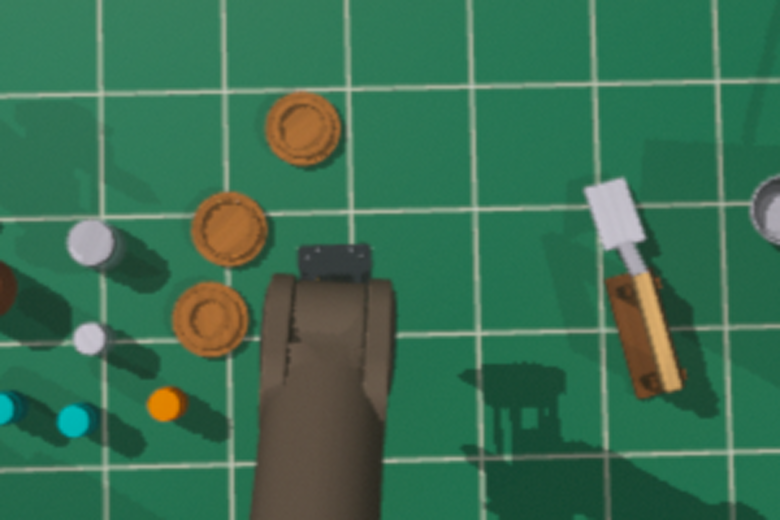

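```bash
python3 -m creep '[{"translation":[0.015,0.003,0],"rot":[0,0,0],"jaw":0.07},{"translation":[0.03,0.003,0],"rot":[0,0,0],"jaw":0.07},{"translation":[0.032,0.003,0],"rot":[0,0,0],"jaw":0.07},{"translation":[0.032,0.003,0],"rot":[0,0,0],"jaw":0.07},{"translation":[0.032,0.003,0],"rot":[0,0,0],"jaw":0.07},{"translation":[0.025,0.002,0],"rot":[0,0,0],"jaw":0.07},{"translation":[0.016,0,0],"rot":[0,0,0],"jaw":0.07},{"translation":[0.008,0,0],"rot":[0,0,0],"jaw":0.07},{"translation":[0,0,0],"rot":[0,0,0],"jaw":0.07},{"translation":[0,0,0],"rot":[0,0,0],"jaw":0.07}]'
python3 - <<'E'
from h import *
st();print(arm.observe()['joints'].round(2))
c=optics.camera_info("wrist")
cv2.imwrite("pics/w21.png",optics.get_image("wrist")[:,:,::-1])
for n in ["jar_small_center","jar_wide_center"]:
  for d in optics.pinpoint("wrist",n)[:4]: print(n,d,onz(c,d["location"],.035))
b=optics.get_image("top")[:,:,::-1].copy();ct=optics.camera_info("top")
hsv=cv2.cvtColor(b,cv2.COLOR_BGR2HSV);m=((hsv[...,1]<60)&(hsv[...,2]>120)).astype(np.uint8);m[:,:145]=0;m[:,190:]=0;m[:150]=0;m[270:]=0
n,l,s,ce=cv2.connectedComponentsWithStats(m)
for i in range(1,n):
  if s[i,4]>20: print(s[i],ce[i],onz(ct,ce[i],.068))
E
```

```text
clock: 32.3
position: [0.442, 0.2028, 0.2067]
ee_rot: [2.223, 2.219, -0.002]
force: [-0.5, -0.9, -0.4]
width: 0.764
t 32.30 pos [0.442  0.2028 0.2067] x [ 0.002  1.    -0.001] z [-0.    -0.001 -1.   ] F [-0.5 -0.9 -0.4] T [-0.12  0.03  0.04] w 70.1mm
[-1.19  0.3   0.82  1.99 -0.27  0.96 -0.23]
jar_small_center {'location': [184.7, 174.6], 'score': 0.8} [0.35303077 0.2187084  0.035     ]
jar_small_center {'location': [268.7, 77.9], 'score': 0.74} [0.43212734 0.30307078 0.035     ]
jar_small_center {'location': [159.3, 55.3], 'score': 0.58} [0.33939622 0.32120298 0.035     ]
[145 150  45  52 364] [164.50549451 185.93406593] [0.56382198 0.29903972 0.068     ]
```

View pics/w21.png

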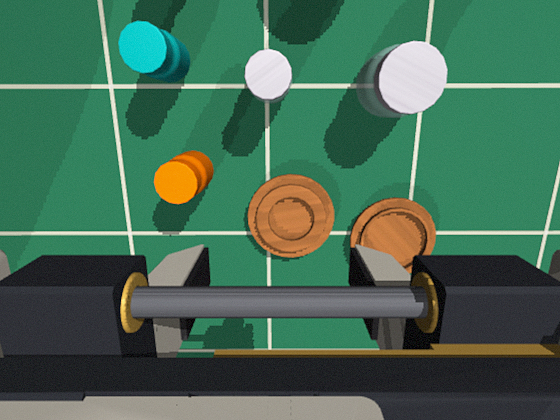

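```bash
python3 - <<'E'
from h import *
im=cv2.imread("pics/w21.png");c=optics.camera_info("wrist");hsv=cv2.cvtColor(im,cv2.COLOR_BGR2HSV)
def comps(m,z,amin):
  n,l,s,ce=cv2.connectedComponentsWithStats(m.astype(np.uint8))
  for i in range(1,n):
    if s[i,4]>amin:
      w=s[i,2];d=np.linalg.norm(onz(c,(s[i,0],ce[i,1]),z)-onz(c,(s[i,0]+w,ce[i,1]),z))
      bb=(s[i,0]+s[i,2]/2-.5,s[i,1]+s[i,3]/2-.5)
      print(s[i],ce[i].round(1),onz(c,ce[i],z).round(4),"bbox",onz(c,bb,z).round(4),"width %.4f"%d)
m=(hsv[...,1]<45)&(hsv[...,2]>170);m[120:]=0;m[:,:230]=0
m=cv2.morphologyEx(m.astype(np.uint8),cv2.MORPH_OPEN,np.ones((9,9)));comps(m,.07,400)
m=(hsv[...,0]<22)&(hsv[...,1]>70);m[:165]=0;m[265:]=0;m[:,:225]=0;comps(m,.0115,400)
E
```

```text
[ 379   41   68   72 3865] [412.7  76.6] [0.5442 0.3009 0.07  ] bbox [0.544 0.301 0.07 ] width 0.0522
[ 245   50   46   49 1825] [267.7  73.7] [0.4329 0.3033 0.07  ] bbox [0.4327 0.303  0.07  ] width 0.0353
[ 248  174   86   84 5661] [290.4 215.4] [0.453  0.1715 0.0115] bbox [0.4531 0.1715 0.0115] width 0.0891
[ 350  198   86   67 4076] [395.2 229.4] [0.5629 0.156  0.0115] bbox [0.5603 0.1542 0.0115] width 0.0901
```

```bash
python3 -m creep '[{"translation":[0.012,-0.003,0],"rot":[0,0,0],"jaw":0.06},{"translation":[0.022,-0.003,0.01],"rot":[0,0,0],"jaw":0.06},{"translation":[0.025,-0.003,0.012],"rot":[0,0,0],"jaw":0.06},{"translation":[0.022,0,0.014],"rot":[0,0,0],"jaw":0.06},{"translation":[0.012,0,0.014],"rot":[0,0,0],"jaw":0.06},{"translation":[0.005,0,0.012],"rot":[0,0,0],"jaw":0.06},{"translation":[0,0,0.006],"rot":[0,0,0],"jaw":0.06},{"translation":[0,0,0],"rot":[0,0,0],"jaw":0.06},{"translation":[0,0,0],"rot":[0,0,0],"jaw":0.06},{"translation":[0,0,0],"rot":[0,0,0],"jaw":0.06}]'
python3 - <<'E'
from h import *
go([.433,.303,.036]);level();print(arm.observe()['joints'].round(2))
cv2.imwrite("pics/w22.png",optics.get_image("wrist")[:,:,::-1])
zoom("scene",[.43,.3,.05],half=(60,44),k=6,name="s22")
E
```

```text
clock: 33.33
position: [0.4338, 0.3012, 0.1397]
ee_rot: [2.223, 2.219, 0.001]
force: [-0.1, 0.1, 0.9]
width: 0.654
t 33.33 pos [0.4338 0.3012 0.1397] x [0.002 1.    0.   ] z [ 0.001  0.    -1.   ] F [-0.1  0.1  0.9] T [-0.1   0.03  0.01] w 60.0mm
tool delta mm [  1.7  -0.9 103.7] rows>= 3.0 yaw 89.89
level rot about tool deg [ 0.04 -0.03  0.  ]
[-1.24  0.46  0.73  1.97 -0.4   0.85 -0.29]
```

View pics/w22.png

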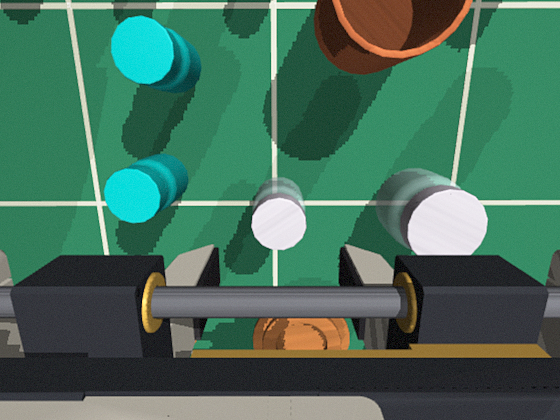

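View pics/s22.png

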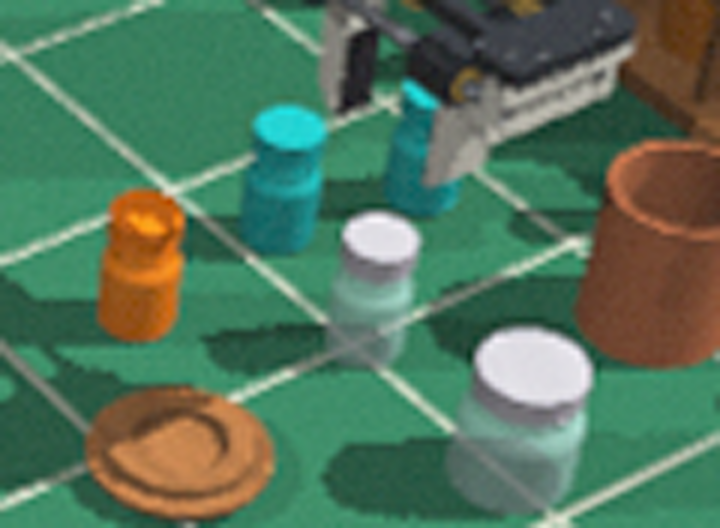

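```bash
python3 - <<'E'
from h import *
c=optics.camera_info("wrist")
print(onz(c,(278.5,222.5),.07), onz(c,(278.5,222.5),.068))
E
python3 -m creep '[{"translation":[0.001,0,0.014],"rot":[0,0,0],"jaw":0.06},{"translation":[0.001,0,0.02],"rot":[0,0,0],"jaw":0.06},{"translation":[0,0,0.02],"rot":[0,0,0],"jaw":0.06},{"translation":[0,0,0.02],"rot":[0,0,0],"jaw":0.06},{"translation":[0,0,0.016],"rot":[0,0,0],"jaw":0.06},{"translation":[0,0,0.01],"rot":[0,0,0],"jaw":0.06},{"translation":[0,0,0.003],"rot":[0,0,0],"jaw":0.06},{"translation":[0,0,0],"rot":[0,0,0],"jaw":0.06},{"translation":[0,0,0],"rot":[0,0,0],"jaw":0.06}]'
python3 -c "
from h import *
go([.433,.303,.036]);level()"
```

```text
[0.43255531 0.30443117 0.07      ] [0.43255198 0.30377225 0.068     ]
clock: 34.18
position: [0.4338, 0.3043, 0.0367]
ee_rot: [2.222, 2.221, 0.002]
force: [1.0, -0.1, -0.9]
width: 0.656
t 34.18 pos [0.4338 0.3043 0.0367] x [0.    1.    0.001] z [ 0.001  0.001 -1.   ] F [ 1.  -0.1 -0.9] T [-0.09  0.08 -0.01] w 60.2mm
tool delta mm [-1.3 -0.8  0.7] rows>= 1.0 yaw 89.97
level rot about tool deg [ 0.05 -0.04  0.  ]
```

Close gently with 20 N, then lift 50 mm.

```bash
python3 -m creep '[{"translation":[0,0,0],"rot":[0,0,0],"jaw":0.05},{"translation":[0,0,0],"rot":[0,0,0],"jaw":0.042},{"translation":[0,0,0],"rot":[0,0,0],"jaw":0.036},{"translation":[0,0,0],"rot":[0,0,0],"jaw":0.03},{"translation":[0,0,0],"rot":[0,0,0],"jaw":0.03},{"translation":[0,0,0],"rot":[0,0,0],"jaw":0.03}]' 20
python3 -m creep '[{"translation":[0,0,-0.006],"rot":[0,0,0],"jaw":0.03},{"translation":[0,0,-0.012],"rot":[0,0,0],"jaw":0.03},{"translation":[0,0,-0.018],"rot":[0,0,0],"jaw":0.03},{"translation":[0,0,-0.018],"rot":[0,0,0],"jaw":0.03},{"translation":[0,0,-0.018],"rot":[0,0,0],"jaw":0.03},{"translation":[0,0,-0.018],"rot":[0,0,0],"jaw":0.03},{"translation":[0,0,-0.01],"rot":[0,0,0],"jaw":0.03},{"translation":[0,0,0],"rot":[0,0,0],"jaw":0.03},{"translation":[0,0,0],"rot":[0,0,0],"jaw":0.03}]'
python3 - <<'E'
from h import *
st();level();print(arm.observe()['joints'].round(2))
cv2.imwrite("pics/w23.png",optics.get_image("wrist")[:,:,::-1])
zoom("scene",[.43,.3,.1],half=(60,44),k=6,name="s23")
E
```

```text
clock: 34.68
position: [0.4335, 0.3044, 0.0364]
ee_rot: [-2.221, -2.221, -0.001]
force: [-0.7, -1.0, 7.1]
width: 0.429
clock: 35.43
position: [0.4331, 0.3044, 0.1362]
ee_rot: [-2.221, -2.221, -0.002]
force: [0.5, 0.3, -2.3]
width: 0.425
t 35.43 pos [0.4331 0.3044 0.1362] x [-0.     1.     0.001] z [ 0.     0.001 -1.   ] F [ 0.5  0.3 -2.3] T [-0.11  0.08 -0.01] w 39.0mm
level rot about tool deg [ 0.03 -0.05  0.  ]
[-1.24  0.47  0.72  1.97 -0.41  0.85 -0.29]
```

View pics/s23.png

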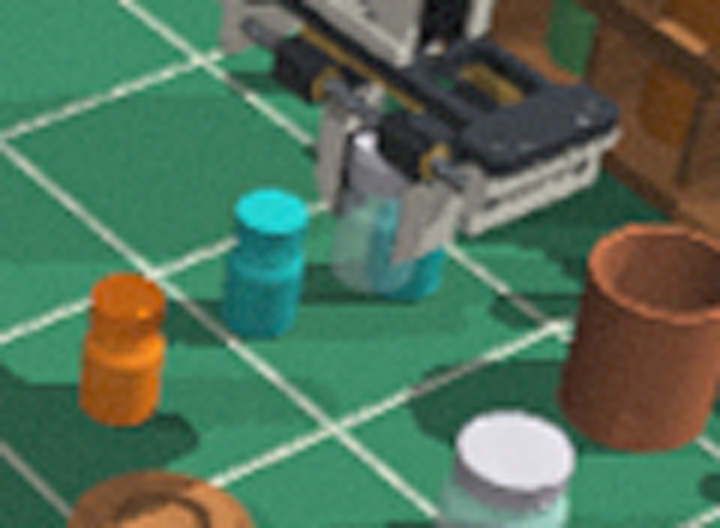

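View pics/w23.png

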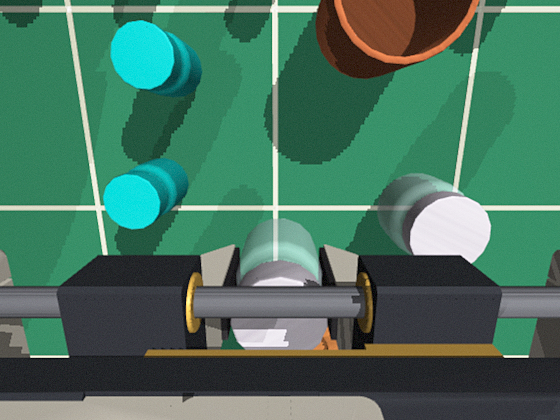

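```bash
python3 -m creep '[{"translation":[-0.012,0.002,0],"rot":[0,0,0],"jaw":0.03},{"translation":[-0.024,0.003,0],"rot":[0,0,0],"jaw":0.03},{"translation":[-0.03,0.003,0],"rot":[0,0,0],"jaw":0.03},{"translation":[-0.03,0.003,0],"rot":[0,0,0],"jaw":0.03},{"translation":[-0.03,0.003,0],"rot":[0,0,0],"jaw":0.03},{"translation":[-0.03,0.003,0],"rot":[0,0,0],"jaw":0.03},{"translation":[-0.024,0.002,0],"rot":[0,0,0],"jaw":0.03},{"translation":[-0.015,0,0],"rot":[0,0,0],"jaw":0.03},{"translation":[-0.01,0,0],"rot":[0,0,0],"jaw":0.03},{"translation":[0,0,0],"rot":[0,0,0],"jaw":0.03},{"translation":[0,0,0],"rot":[0,0,0],"jaw":0.03}]'
python3 - <<'E'
from h import *
st();print(arm.observe()['joints'].round(2))
c=optics.camera_info("wrist");b=optics.get_image("wrist")[:,:,::-1].copy()
cv2.imwrite("pics/w24.png",b);print({k:np.array(v).tolist() for k,v in c.items()})
for n in ["mat_small_center"]:
  for d in optics.pinpoint("wrist",n)[:4]: print(n,d,onz(c,d["location"],.0095))
E
```

```text
clock: 36.45
position: [0.4519, 0.099, 0.1356]
ee_rot: [-2.222, -2.22, 0.001]
force: [-0.2, 1.3, -1.4]
width: 0.427
t 36.45 pos [0.4519 0.099  0.1356] x [ 0.001  1.    -0.   ] z [-0.001 -0.    -1.   ] F [-0.2  1.3 -1.4] T [-0.02  0.02 -0.02] w 39.2mm
[-0.92  0.37  0.76  2.13 -0.36  0.78  0.07]
{'fx': 343.41688371133256, 'fy': 343.41688371133256, 'cx': 278.9036189889192, 'cy': 209.02970644179027, 'R': [[0.9999984815128578, -0.0007822113896818691, -0.0015572788195969047], [-0.00032123679956957523, -0.9610312826523034, 0.27643945190690233], [-0.0017128277492834795, -0.2764385318818848, -0.9610300746137402]], 't': [-0.4506791832191693, 0.08852807033675707, 0.31781906949756505]}
mat_small_center {'location': [281.2, 111.9], 'score': 0.72} [0.45257091 0.17137629 0.0095    ]
mat_small_center {'location': [277.7, 279.6], 'score': 0.52} [0.44966916 0.0306717  0.0095    ]
```

View pics/w24.png

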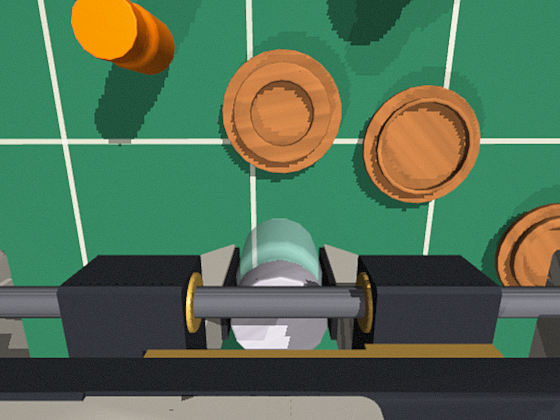

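```bash
cat > m.py <<'E'
from h import *
def wmats(f,z=.0115,rows=(0,250)):
    im=cv2.imread(f);c=optics.camera_info("wrist");hsv=cv2.cvtColor(im,cv2.COLOR_BGR2HSV)
    m=((hsv[...,0]<22)&(hsv[...,1]>60)&(hsv[...,2]>60)).astype(np.uint8);m[rows[1]:]=0
    m=cv2.morphologyEx(m,cv2.MORPH_CLOSE,np.ones((7,7)))
    n,l,s,ce=cv2.connectedComponentsWithStats(m)
    for i in range(1,n):
        if s[i,4]>2000:
            cn,_=cv2.findContours((l==i).astype(np.uint8),cv2.RETR_EXTERNAL,cv2.CHAIN_APPROX_NONE)
            e=cv2.fitEllipse(max(cn,key=len))
            print(s[i],"ell",np.round(e[0],1),np.round(e[1],1),onz(c,e[0],z).round(4))
E
python3 - <<'E'
from m import *
wmats("pics/w24.png")
c=optics.camera_info("wrist");s=arm.observe();p=s["position"]
for dy in (-.002,0,.002): print(dy,[np.round(proj(c,[p[0],p[1]+.02+dy,z]),1) for z in (.099,.104)], np.round(proj(c,[p[0]+.02,p[1]+dy,.1]),1))
E
```

```text
[  71    0  104   75 5728] ell [122.9  34.3] [ 64.4 112. ] [0.3398 0.2256 0.0115]
[  222    49   120   124 11588] ell [281.5 110.7] [118.2 123. ] [0.4528 0.1735 0.0115]
[  363    85   118   118 10768] ell [421.  143.7] [109.7 123. ] [0.5606 0.1492 0.0115]
[ 498  203   62   47 2079] ell [535.8 230.5] [43.5 68.4] [0.6639 0.0784 0.0115]
-0.002 [array([280.8, 215. ]), array([280.8, 217.8])] [316.  249.5]
0 [array([280.8, 211.6]), array([280.8, 214.2])] [316.2 246.2]
0.002 [array([280.8, 208.1]), array([280.8, 210.6])] [316.3 242.8]
```

```bash
python3 - <<'E'
from h import *
go([.4525,.1705,.066])
E
python3 -m creep '[{"translation":[0.008,0,0],"rot":[0,0,0],"jaw":0.03},{"translation":[0.015,0,0],"rot":[0,0,0],"jaw":0.03},{"translation":[0.018,0,0.006],"rot":[0,0,0],"jaw":0.03},{"translation":[0.015,0,0.012],"rot":[0,0,0],"jaw":0.03},{"translation":[0.01,0,0.016],"rot":[0,0,0],"jaw":0.03},{"translation":[0.005,0,0.016],"rot":[0,0,0],"jaw":0.03},{"translation":[0,0,0.012],"rot":[0,0,0],"jaw":0.03},{"translation":[0,0,0.007],"rot":[0,0,0],"jaw":0.03},{"translation":[0,0,0],"rot":[0,0,0],"jaw":0.03},{"translation":[0,0,0],"rot":[0,0,0],"jaw":0.03},{"translation":[0,0,0],"rot":[0,0,0],"jaw":0.03}]'
python3 - <<'E'
from h import *
go([.4525,.1705,.066]);level()
cv2.imwrite("pics/w25.png",optics.get_image("wrist")[:,:,::-1])
zoom("scene",[.45,.17,.03],half=(40,30),k=10,name="s25")
zoom("top",[.45,.17,.03],half=(40,30),k=10,name="t25")
E
```

```text
t 36.55 pos [0.4521 0.1002 0.1357] x [-0.001  1.     0.   ] z [-0.  0. -1.] F [-0.3 -0.1 -1.5] T [-0.13  0.09  0.  ] w 39.3mm
tool delta mm [70.3  0.5 69.7] rows>= 3.0 yaw 90.07
clock: 37.47
position: [0.4526, 0.1705, 0.0674]
ee_rot: [2.221, 2.221, 0.001]
force: [-0.0, -0.1, -1.7]
width: 0.429
t 37.47 pos [0.4526 0.1705 0.0674] x [0. 1. 0.] z [ 0.001  0.    -1.   ] F [-0.  -0.1 -1.7] T [-0.09  0.05 -0.02] w 39.3mm
tool delta mm [ 0.  -0.1  1.4] rows>= 1.0 yaw 90.0
level rot about tool deg [ 0.04 -0.02  0.  ]
```

View pics/s25.png

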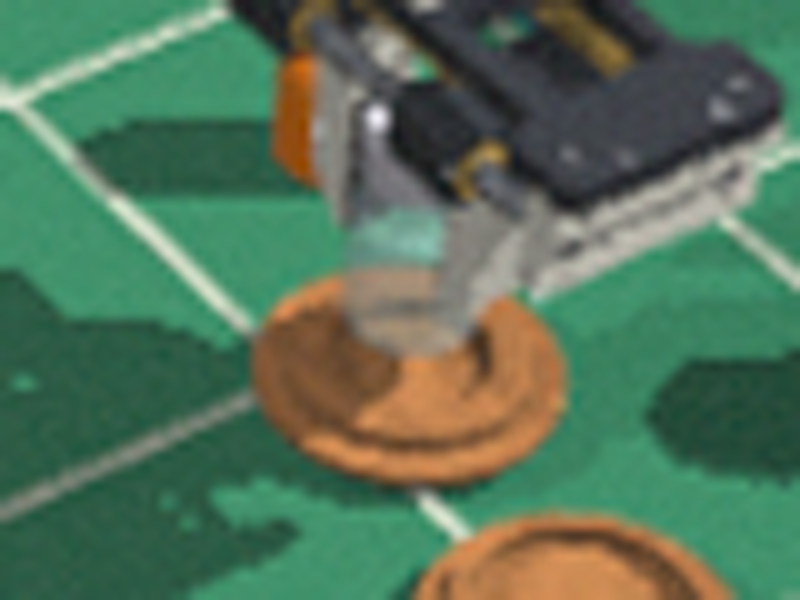

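View pics/w25.png

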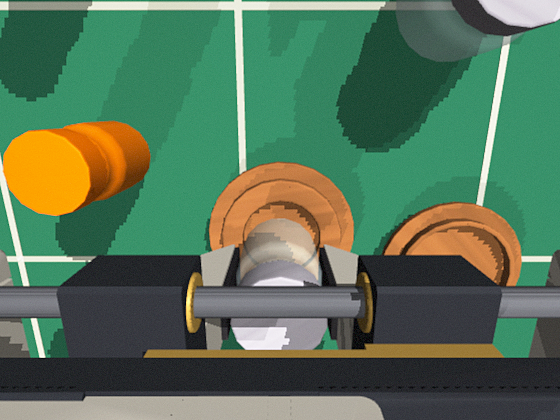

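View pics/t25.png

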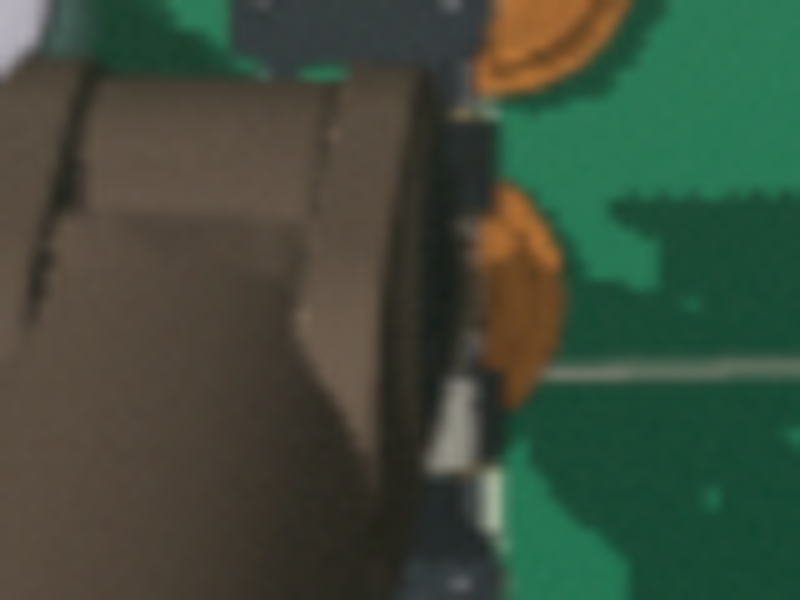

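```bash
python3 - <<'E'
from h import *
im=cv2.imread("pics/w25.png");cv2.imwrite("pics/w25c.png",cv2.resize(im[155:275,195:370],None,fx=4.5,fy=4.5,interpolation=cv2.INTER_NEAREST))
E
```

```text
(no output)
```

View pics/w25c.png

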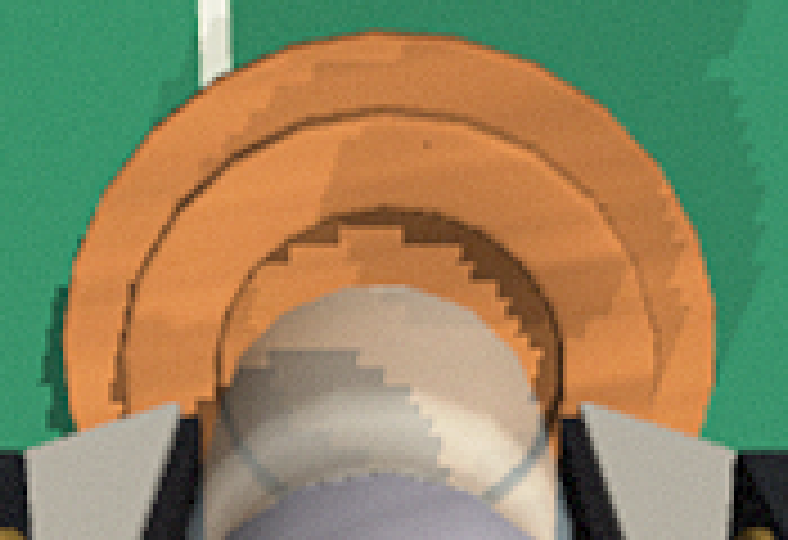

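```bash
python3 - <<'E'
from h import *
c=optics.camera_info("wrist");s,_=st();g=lambda a,b,z:onz(c,(195+a/4.5,155+b/4.5),z).round(4)
zb=s["position"][2]-.0364
print("zb",zb)
print("flange front y-45:",g(385,32,.012)-[0,.045,0])
print("ring front -36:",g(385,110,.019)-[0,.036,0])
print("recess front -23:",g(390,207,.019)-[0,.023,0],"recess side L/R at row 370",g(216,370,.019),g(562,370,.019))
print("jar front -20:",g(380,285,zb)-[0,.02,0],g(380,285,zb+.003)-[0,.02,0])
print("flange sides",g(63,330,.012),g(716,330,.012))
E
```

```text
t 37.62 pos [0.4526 0.1704 0.0676] x [0.    1.    0.001] z [ 0.001  0.001 -1.   ] F [ 0.5 -0.7 -1.7] T [-0.07  0.06 -0.03] w 39.4mm
zb 0.031159517833887304
flange front y-45: [0.4526 0.1699 0.012 ]
ring front -36: [0.4526 0.17   0.019 ]
recess front -23: [0.4533 0.1703 0.019 ] recess side L/R at row 370 [0.4301 0.1708 0.019 ] [0.4762 0.1708 0.019 ]
jar front -20: [0.452  0.1665 0.0312] [0.452  0.1675 0.0342]
flange sides [0.4086 0.174  0.012 ] [0.498 0.174 0.012]
```

```bash
python3 - <<'E'
from h import *
c=optics.camera_info("scene");u,v=map(int,proj(c,[.45,.17,.03]))
a=np.linspace(0,2*np.pi,361)
def low(x,y,r,z):
    P=np.array([proj(c,[x+r*np.cos(t),y+r*np.sin(t),z]) for t in a]);P=(P-[u-40,v-30])*10
    return "bottom",P[P[:,1].argmax()].round(0),"left",P[P[:,0].argmin()].round(0),"right",P[P[:,0].argmax()].round(0),"top",P[P[:,1].argmin()].round(0)
print("flange",low(.453,.170,.045,.012))
print("flange",low(.453,.170,.045,.007))
print("recess",low(.453,.170,.023,.019))
for y in(.167,.1704): print("jar",y,low(.4526,y,.02,.0312))
E
```

```text
flange ('bottom', array([415., 471.]), 'left', array([245., 356.]), 'right', array([560., 374.]), 'top', array([391., 258.]))
flange ('bottom', array([413., 484.]), 'left', array([244., 368.]), 'right', array([558., 386.]), 'top', array([389., 271.]))
recess ('bottom', array([411., 399.]), 'left', array([324., 340.]), 'right', array([485., 349.]), 'top', array([398., 290.]))
jar 0.167 ('bottom', array([404., 363.]), 'left', array([328., 312.]), 'right', array([470., 319.]), 'top', array([394., 268.]))
jar 0.1704 ('bottom', array([414., 359.]), 'left', array([338., 307.]), 'right', array([479., 315.]), 'top', array([403., 264.]))
```

```bash
python3 - <<'E'
from h import *
im=cv2.imread("pics/w25.png");cv2.imwrite("pics/w25d.png",cv2.resize(im[210:360,200:360],None,fx=4.5,fy=4,interpolation=cv2.INTER_NEAREST))
c=optics.camera_info("wrist")
for z in(.099,.101,.103): print(z,onz(c,(280,349),z),onz(c,(280,258),z-.015))
E
```

```text
0.099 [0.45208476 0.15479535 0.099     ] [0.45210429 0.18642069 0.084     ]
0.101 [0.45207699 0.15636797 0.101     ] [0.45209713 0.18731612 0.086     ]
0.103 [0.45206923 0.15794059 0.103     ] [0.45208997 0.18821156 0.088     ]
```

View pics/w25d.png

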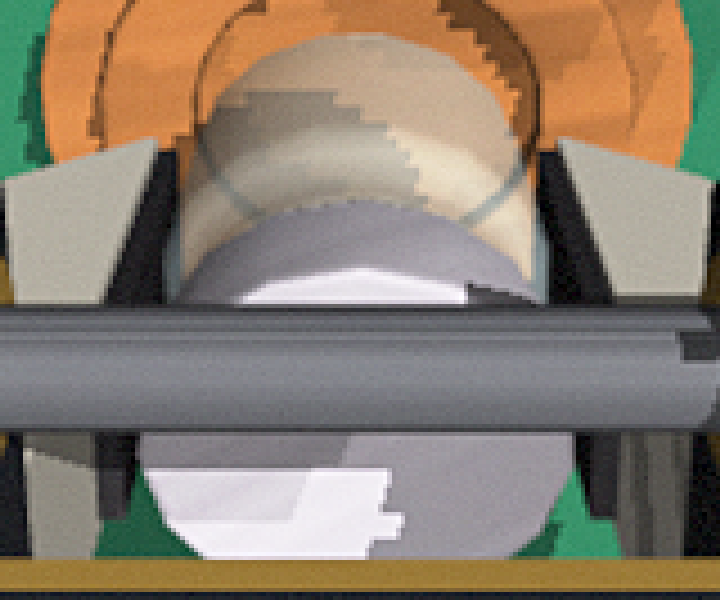

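```bash
python3 - <<'E'
from h import *
c=optics.camera_info("wrist")
for z in(.099,.101,.103): print(z,onz(c,(281,277),z)[1]-.0175,onz(c,(281,277),z)[1]-.018, "w",onz(c,(327.3,317),z)[0]-onz(c,(231.8,317),z)[0])
im=cv2.imread("pics/w22.png");cv2.imwrite("pics/w22c.png",cv2.resize(im[165:265,225:335],None,fx=6,fy=6,interpolation=cv2.INTER_NEAREST))
E
```

```text
0.099 0.16814148690120972 0.16764148690120975 w 0.03600621440126578
0.101 0.16916929769730182 0.16866929769730182 w 0.035370270649536184
0.103 0.17019710849339387 0.1696971084933939 w 0.03473432689780659
```

View pics/w22c.png

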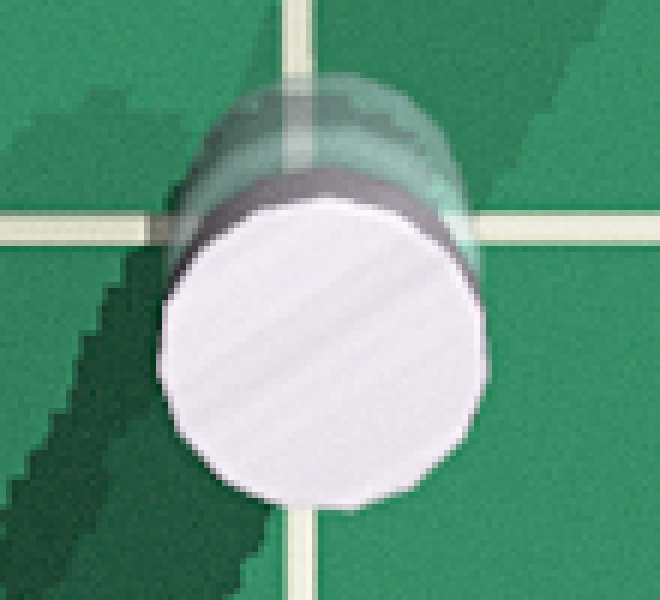

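```bash
python3 - <<'E'
from h import *
c=optics.camera_info("wrist");s=arm.observe()
c=dict(c);R=np.array(c["R"]);t=np.array(c["t"]);d=np.array([.4338,.3012,.1397])-s["position"]
c["t"]=t-R@d
print("bottom front-.02",onz(c,(280,177.5),0)[1]-.02,"lid front/back",onz(c,(280,197.8),.07)[1],onz(c,(280,250),.07)[1])
E
```

```text
bottom front-.02 0.3006500373246832 lid front/back 0.3207110057648379 0.2845345456995374
```

```bash
python3 -m creep '[{"translation":[0.0016,0.0005,0.003],"rot":[0,0,0],"jaw":0.03},{"translation":[0,0,0.003],"rot":[0,0,0],"jaw":0.03},{"translation":[0,0,0.003],"rot":[0,0,0],"jaw":0.03},{"translation":[0,0,0.003],"rot":[0,0,0],"jaw":0.03},{"translation":[0,0,0],"rot":[0,0,0],"jaw":0.03},{"translation":[0,0,0],"rot":[0,0,0],"jaw":0.03}]'
python3 - <<'E'
from h import *
st();level()
zoom("scene",[.45,.17,.03],half=(40,30),k=10,name="s26")
im=optics.get_image("wrist");cv2.imwrite("pics/w26c.png",cv2.resize(im[155:275,195:370,::-1],None,fx=4.5,fy=4.5,interpolation=cv2.INTER_NEAREST))
E
```

```text
clock: 38.12
position: [0.4525, 0.1716, 0.0547]
ee_rot: [-2.222, -2.221, 0.001]
force: [-0.1, 0.1, -1.1]
width: 0.43
t 38.12 pos [0.4525 0.1716 0.0547] x [ 0.  1. -0.] z [-0. -0. -1.] F [-0.1  0.1 -1.1] T [-0.12  0.    0.02] w 39.5mm
level rot about tool deg [-0.03  0.02  0.  ]
```

View pics/s26.png

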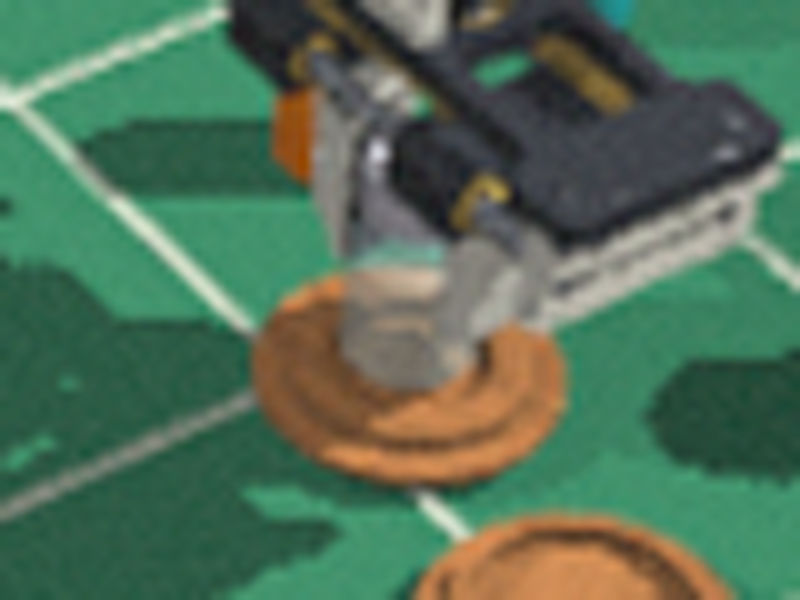

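View pics/w26c.png

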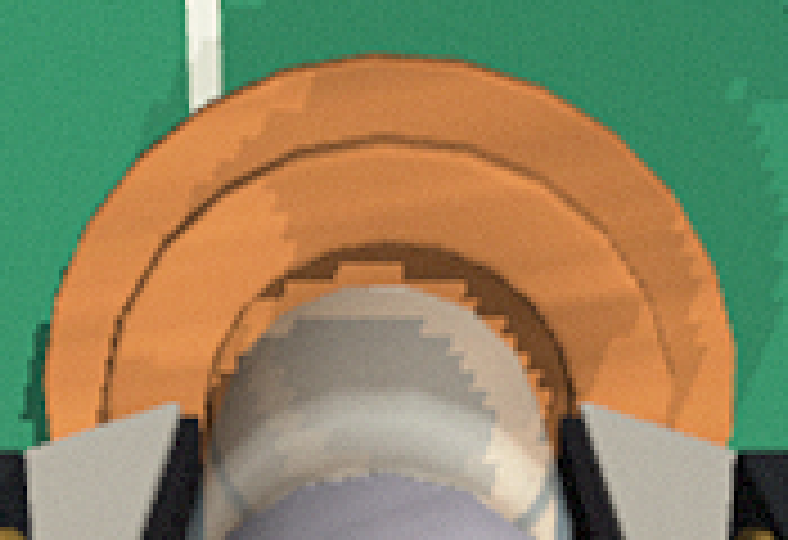

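```bash
python3 -m creep '[{"translation":[0.0016,0.0009,-0.001],"rot":[0,0,0],"jaw":0.03},{"translation":[0,0,0.001],"rot":[0,0,0],"jaw":0.03},{"translation":[0,0,0.002],"rot":[0,0,0],"jaw":0.03},{"translation":[0,0,0.002],"rot":[0,0,0],"jaw":0.03},{"translation":[0,0,0],"rot":[0,0,0],"jaw":0.03},{"translation":[0,0,0],"rot":[0,0,0],"jaw":0.03}]'
python3 - <<'E'
from h import *
st();level()
zoom("scene",[.45,.17,.03],half=(40,30),k=10,name="s27")
im=optics.get_image("wrist");cv2.imwrite("pics/w27c.png",cv2.resize(im[155:275,195:370,::-1],None,fx=4.5,fy=4.5,interpolation=cv2.INTER_NEAREST))
E
```

```text
clock: 38.72
position: [0.4535, 0.1732, 0.0508]
ee_rot: [-2.222, -2.221, 0.001]
force: [0.1, -0.7, -0.7]
width: 0.429
t 38.72 pos [0.4535 0.1732 0.0508] x [ 0.  1. -0.] z [-0. -0. -1.] F [ 0.1 -0.7 -0.7] T [-0.06  0.05 -0.05] w 39.3mm
level rot about tool deg [-0.02  0.01  0.  ]
```

View pics/s27.png

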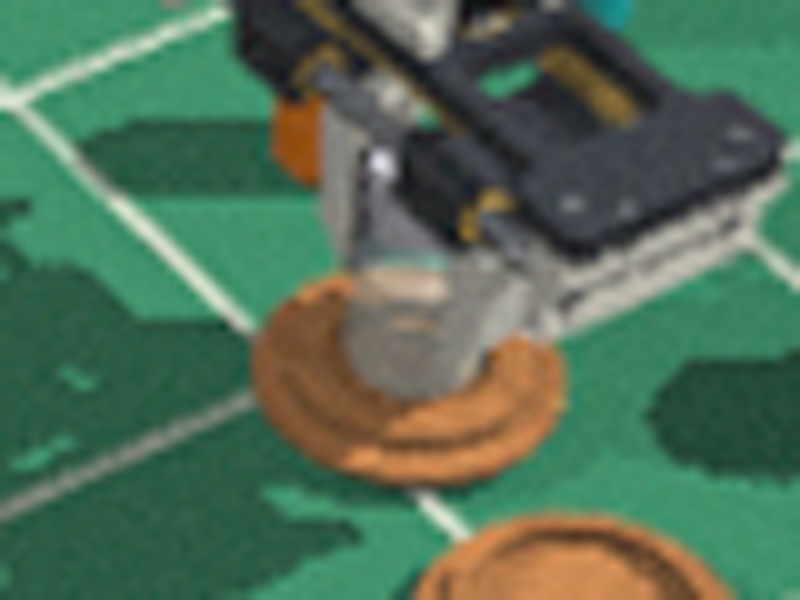

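View pics/w27c.png

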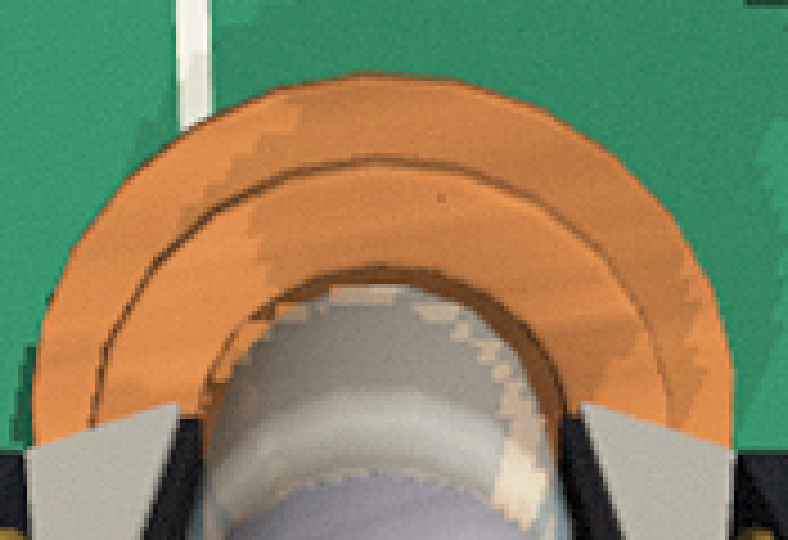

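```bash
python3 -m creep '[{"translation":[0,0,0.001],"rot":[0,0,0],"jaw":0.03},{"translation":[0,0,0.001],"rot":[0,0,0],"jaw":0.03},{"translation":[0,0,0.0005],"rot":[0,0,0],"jaw":0.03},{"translation":[0,0,0],"rot":[0,0,0],"jaw":0.03},{"translation":[0,0,0],"rot":[0,0,0],"jaw":0.03}]'
python3 -c "
from h import *
st()"
```

```text
clock: 39.23
position: [0.4536, 0.1733, 0.0484]
ee_rot: [-2.222, -2.221, -0.0]
force: [-0.8, -0.3, -0.7]
width: 0.426
t 39.23 pos [0.4536 0.1733 0.0484] x [0. 1. 0.] z [-0.  0. -1.] F [-0.8 -0.3 -0.7] T [-0.09  0.11 -0.04] w 39.1mm
```

Near the floor; release slowly and rise.

```bash
python3 -m creep '[{"translation":[0,0,0.0004],"rot":[0,0,0],"jaw":0.03},{"translation":[0,0,0],"rot":[0,0,0],"jaw":0.038},{"translation":[0,0,0],"rot":[0,0,0],"jaw":0.042},{"translation":[0,0,0],"rot":[0,0,0],"jaw":0.046},{"translation":[0,0,0],"rot":[0,0,0],"jaw":0.052},{"translation":[0,0,0],"rot":[0,0,0],"jaw":0.056},{"translation":[0,0,0],"rot":[0,0,0],"jaw":0.056}]'
python3 -m creep '[{"translation":[0,0,-0.006],"rot":[0,0,0],"jaw":0.056},{"translation":[0,0,-0.014],"rot":[0,0,0],"jaw":0.056},{"translation":[0,0,-0.02],"rot":[0,0,0],"jaw":0.056},{"translation":[0,0,-0.025],"rot":[0,0,0],"jaw":0.07},{"translation":[0,0,-0.025],"rot":[0,0,0],"jaw":0.08},{"translation":[0,0,-0.02],"rot":[0,0,0],"jaw":0.085},{"translation":[0,0,-0.01],"rot":[0,0,0],"jaw":0.085},{"translation":[0,0,0],"rot":[0,0,0],"jaw":0.085}]'
python3 - <<'E'
from h import *
go([.545,.2,.17]);mats()
zoom("scene",[.45,.17,.03],half=(40,30),k=10,name="s28")
im=optics.get_image("wrist");cv2.imwrite("pics/w28.png",im[:,:,::-1])
E
```

```text
clock: 39.82
position: [0.4536, 0.1734, 0.048]
ee_rot: [2.221, 2.221, 0.0]
force: [0.5, -0.0, -0.2]
width: 0.604
clock: 40.48
position: [0.4547, 0.1739, 0.17]
ee_rot: [2.221, 2.221, 0.006]
force: [0.2, 0.5, 0.8]
width: 0.908
t 40.48 pos [0.4547 0.1739 0.17  ] x [-0.     1.     0.002] z [ 0.003  0.002 -1.   ] F [0.2 0.5 0.8] T [-0.03 -0.02 -0.02] w 83.4mm
tool delta mm [26.1 90.3  0.3] rows>= 3.0 yaw 90.0
mat? [246.1 149. ] area 647 [29 29] -> [0.679  0.0542 0.0115]
mat? [219.7 186.9] area 544 [28 29] -> [0.5619 0.1389 0.0115]
mat? [188.5 242.4] area 900 [23 93] -> [0.392  0.2386 0.0115]
mat? [217.4 222.3] area 285 [15 29] -> [0.4521 0.1482 0.0115]
```

View pics/s28.png

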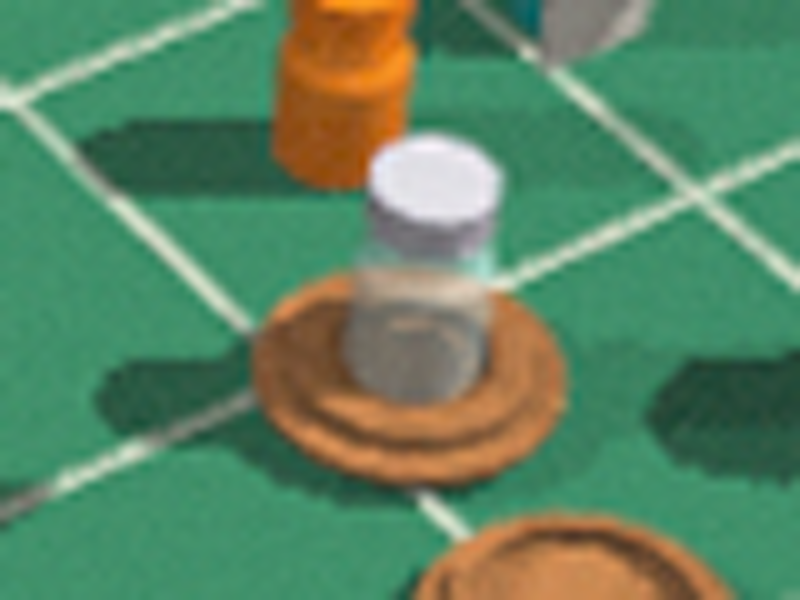

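View pics/w28.png

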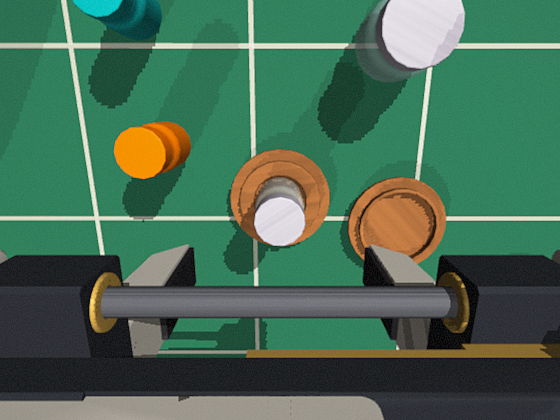

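```bash
python3 - <<'E'
from h import *
b=cv2.imread("pics/top0.png");ct=optics.camera_info("top")
hsv=cv2.cvtColor(b,cv2.COLOR_BGR2HSV);m=((hsv[...,1]<45)&(hsv[...,2]>140)).astype(np.uint8);m[:,:152]=0;m[:,180:]=0;m[:180]=0;m[245:]=0
m=cv2.morphologyEx(m,cv2.MORPH_OPEN,np.ones((5,5)))
n,l,s,ce=cv2.connectedComponentsWithStats(m)
for i in range(1,n): print(s[i],ce[i],onz(ct,ce[i],.07))
E
```

```text
[156 183  17  19 254] [164.2480315  192.16141732] [0.54493452 0.29966679 0.07      ]
[158 225  12  11 110] [163.57272727 229.91818182] [0.43191266 0.30321231 0.07      ]
```

```bash
python3 -m creep '[{"translation":[0.008,0.008,0],"rot":[0,0,0],"jaw":0.085},{"translation":[0.018,0.013,0],"rot":[0,0,0],"jaw":0.085},{"translation":[0.022,0.016,0],"rot":[0,0,0],"jaw":0.085},{"translation":[0.022,0.016,0.006],"rot":[0,0,0],"jaw":0.085},{"translation":[0.022,0.016,0.008],"rot":[0,0,0],"jaw":0.085},{"translation":[0.018,0.013,0.008],"rot":[0,0,0],"jaw":0.085},{"translation":[0.01,0.006,0.006],"rot":[0,0,0],"jaw":0.085},{"translation":[0.005,0.002,0],"rot":[0,0,0],"jaw":0.085},{"translation":[0,0,0],"rot":[0,0,0],"jaw":0.085},{"translation":[0,0,0],"rot":[0,0,0],"jaw":0.085},{"translation":[0,0,0],"rot":[0,0,0],"jaw":0.085}]'
python3 - <<'E'
from h import *
go([.5445,.299,.036]);level();print(arm.observe()["joints"].round(2))
c=optics.camera_info("wrist");b=optics.get_image("wrist")[:,:,::-1].copy();cv2.imwrite("pics/w29.png",b)
hsv=cv2.cvtColor(b,cv2.COLOR_BGR2HSV);m=((hsv[...,1]<45)&(hsv[...,2]>190)).astype(np.uint8);m[262:]=0;m=cv2.morphologyEx(m,cv2.MORPH_OPEN,np.ones((13,13)))
n,l,s,ce=cv2.connectedComponentsWithStats(m)
for i in range(1,n): print(s[i],ce[i],onz(c,ce[i],.07))
E
```

```text
clock: 41.55
position: [0.5434, 0.297, 0.1405]
ee_rot: [2.223, 2.22, -0.0]
force: [-1.1, -0.8, -0.1]
width: 0.928
t 41.55 pos [0.5434 0.297  0.1405] x [ 0.002  1.    -0.   ] z [-0. -0. -1.] F [-1.1 -0.8 -0.1] T [-0.1   0.07 -0.01] w 85.2mm
tool delta mm [  2.    1.1 104.5] rows>= 3.0 yaw 89.91
level rot about tool deg [-0.    0.01  0.  ]
[-1.05  0.6   0.7   1.74 -0.46  0.97 -0.16]
[ 243  184   77   74 4591] [280.93574385 220.39599216] [0.54369913 0.30093212 0.07      ]
```

View pics/w29.png

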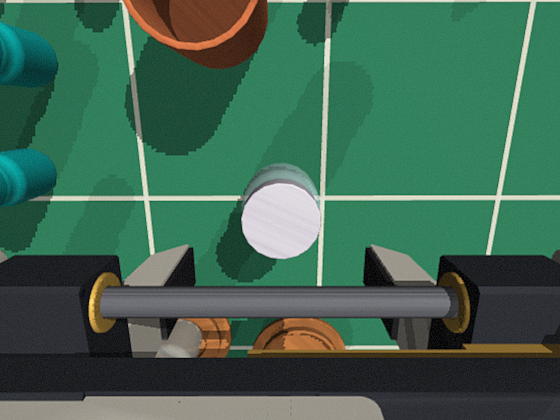

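```bash
python3 -m creep '[{"translation":[0.0025,0,0.014],"rot":[0,0,0],"jaw":0.082},{"translation":[0,0,0.02],"rot":[0,0,0],"jaw":0.082},{"translation":[0,0,0.02],"rot":[0,0,0],"jaw":0.082},{"translation":[0,0,0.02],"rot":[0,0,0],"jaw":0.082},{"translation":[0,0,0.016],"rot":[0,0,0],"jaw":0.082},{"translation":[0,0,0.01],"rot":[0,0,0],"jaw":0.082},{"translation":[0,0,0.004],"rot":[0,0,0],"jaw":0.082},{"translation":[0,0,0],"rot":[0,0,0],"jaw":0.082},{"translation":[0,0,0],"rot":[0,0,0],"jaw":0.082}]'
python3 -c "
from h import *
go([.5437,.2995,.036]);level()"
```

```text
clock: 42.35
position: [0.544, 0.3008, 0.0366]
ee_rot: [2.222, 2.221, 0.001]
force: [0.0, -0.1, -0.1]
width: 0.894
t 42.35 pos [0.544  0.3008 0.0366] x [0. 1. 0.] z [ 0.001  0.    -1.   ] F [ 0.  -0.1 -0.1] T [-0.07  0.04  0.02] w 82.0mm
tool delta mm [-1.3 -0.3  0.6] rows>= 1.0 yaw 89.98
level rot about tool deg [ 0.04 -0.02  0.  ]
```

```bash
python3 -m creep '[{"translation":[-0.0013,0,0],"rot":[0,0,0],"jaw":0.075},{"translation":[0,0,0],"rot":[0,0,0],"jaw":0.068},{"translation":[0,0,0],"rot":[0,0,0],"jaw":0.062},{"translation":[0,0,0],"rot":[0,0,0],"jaw":0.056},{"translation":[0,0,0],"rot":[0,0,0],"jaw":0.05},{"translation":[0,0,0],"rot":[0,0,0],"jaw":0.05},{"translation":[0,0,0],"rot":[0,0,0],"jaw":0.05}]' 20
python3 -c "
from h import *
st()"
python3 -m creep '[{"translation":[0,0,-0.006],"rot":[0,0,0],"jaw":0.05},{"translation":[0,0,-0.012],"rot":[0,0,0],"jaw":0.05},{"translation":[0,0,-0.018],"rot":[0,0,0],"jaw":0.05},{"translation":[0,0,-0.018],"rot":[0,0,0],"jaw":0.05},{"translation":[0,0,-0.018],"rot":[0,0,0],"jaw":0.05},{"translation":[0,0,-0.018],"rot":[0,0,0],"jaw":0.05},{"translation":[0,0,-0.01],"rot":[0,0,0],"jaw":0.05},{"translation":[0,0,0],"rot":[0,0,0],"jaw":0.05},{"translation":[0,0,0],"rot":[0,0,0],"jaw":0.05}]'
python3 - <<'E'
from h import *
go([.561,.1445,.136]);level()
zoom("scene",[.54,.3,.1],half=(60,44),k=6,name="s30")
E
```

```text
clock: 42.93
position: [0.544, 0.2997, 0.0366]
ee_rot: [2.221, 2.221, 0.002]
force: [-0.1, 0.1, 6.4]
width: 0.646
t 42.93 pos [0.544  0.2997 0.0366] x [0.    1.    0.001] z [ 0.001  0.001 -1.   ] F [-0.1  0.1  6.4] T [-0.17  0.16  0.06] w 59.3mm
clock: 43.68
position: [0.5436, 0.2997, 0.1363]
ee_rot: [-2.221, -2.222, -0.001]
force: [-0.7, 0.2, -1.4]
width: 0.643
t 43.68 pos [0.5436 0.2997 0.1363] x [-0.     1.     0.001] z [ 0.     0.001 -1.   ] F [-0.7  0.2 -1.4] T [-0.04  0.07 -0.02] w 59.0mm
tool delta mm [-155.2   17.4    0.2] rows>= 4.0 yaw 90.01
level rot about tool deg [ 0.03 -0.04  0.  ]
```

View pics/s30.png

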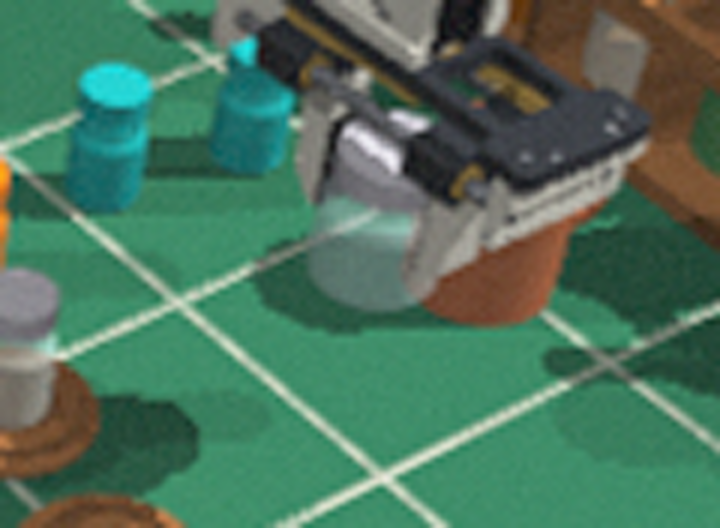

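```bash
python3 -m creep '[{"translation":[-0.01,0.003,0],"rot":[0,0,0],"jaw":0.05},{"translation":[-0.022,0.004,0],"rot":[0,0,0],"jaw":0.05},{"translation":[-0.026,0.004,0],"rot":[0,0,0],"jaw":0.05},{"translation":[-0.026,0.003,0],"rot":[0,0,0],"jaw":0.05},{"translation":[-0.026,0.003,0],"rot":[0,0,0],"jaw":0.05},{"translation":[-0.022,0,0.008],"rot":[0,0,0],"jaw":0.05},{"translation":[-0.014,0,0.012],"rot":[0,0,0],"jaw":0.05},{"translation":[-0.007,0,0.016],"rot":[0,0,0],"jaw":0.05},{"translation":[0,0,0.016],"rot":[0,0,0],"jaw":0.05},{"translation":[0,0,0.01],"rot":[0,0,0],"jaw":0.05},{"translation":[0,0,0.005],"rot":[0,0,0],"jaw":0.05},{"translation":[0,0,0],"rot":[0,0,0],"jaw":0.05}]'
python3 -m creep '[{"translation":[0,0,0],"rot":[0,0,0],"jaw":0.05},{"translation":[0,0,0],"rot":[0,0,0],"jaw":0.05}]'
python3 - <<'E'
from h import *
go([.561,.1465,.055]);level()
zoom("scene",[.56,.145,.03],half=(40,30),k=10,name="s31")
im=optics.get_image("wrist");cv2.imwrite("pics/w31c.png",cv2.resize(im[135:275,185:375,::-1],None,fx=4,fy=4,interpolation=cv2.INTER_NEAREST))
E
```

```text
clock: 44.73
position: [0.5597, 0.1462, 0.0676]
ee_rot: [-2.221, -2.221, 0.004]
force: [-0.5, 0.2, -0.7]
width: 0.645
clock: 44.9
position: [0.5611, 0.1468, 0.0696]
ee_rot: [2.221, 2.222, 0.001]
force: [-0.4, 0.1, -1.7]
width: 0.647
t 44.90 pos [0.5611 0.1468 0.0696] x [-0.  1.  0.] z [ 0.001  0.    -1.   ] F [-0.4  0.1 -1.7] T [-0.12  0.06 -0.01] w 59.4mm
tool delta mm [-0.3 -0.1 14.6] rows>= 1.0 yaw 90.02
level rot about tool deg [ 0.05 -0.01  0.  ]
```

View pics/s31.png

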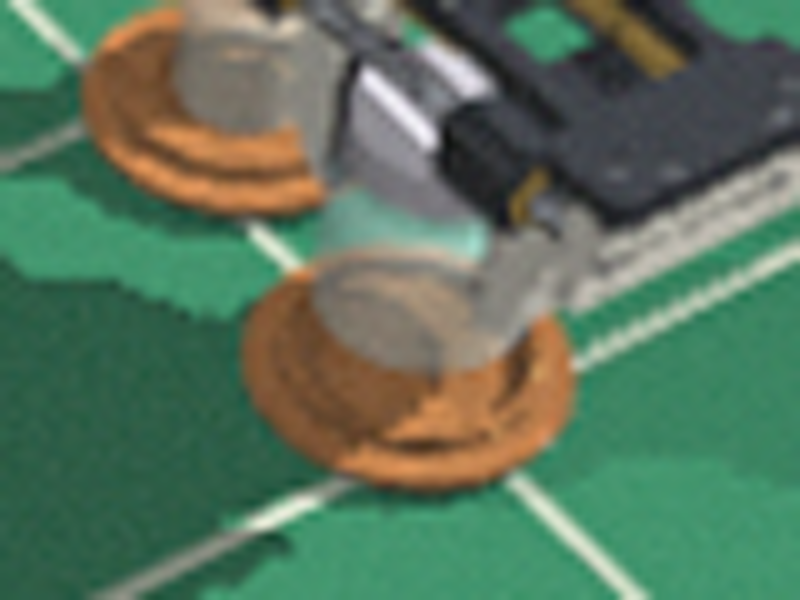

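View pics/w31c.png

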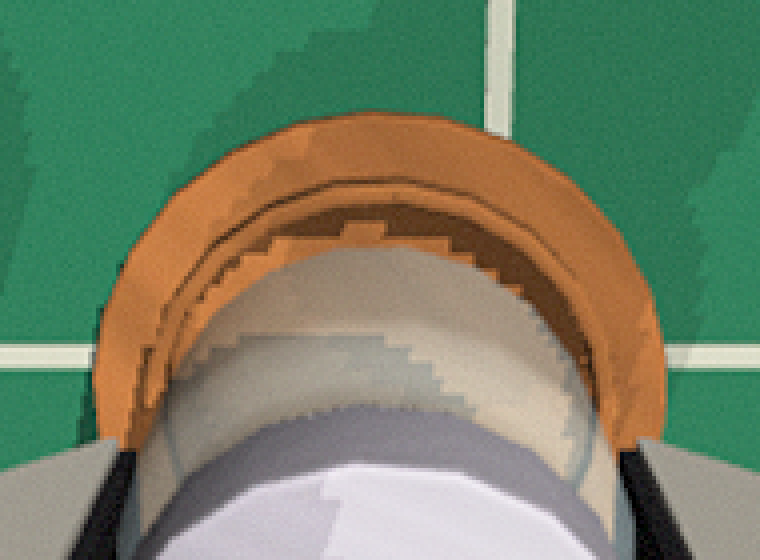

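```bash
python3 - <<'E'
from h import *
c=optics.camera_info("wrist");s,_=st();g=lambda a,b,z:onz(c,(185+a/4,135+b/4),z).round(4)
zb=s["position"][2]-.0366
print("flange front",g(380,112,.012)-[0,.045,0],"sides",g(97,350,.012),g(666,350,.012))
print("ring front",g(385,178,.019)-[0,.036,0])
print("recess front",g(385,204,.019)-[0,.033,0])
print("jar front",g(385,247,zb)-[0,.03,0], "lid front",g(385,463,zb+.07)-[0,.0262,0])
E
```

```text
t 45.00 pos [0.5611 0.1469 0.0697] x [-0.  1.  0.] z [ 0.001  0.    -1.   ] F [-0.3  0.1 -1.7] T [-0.07  0.04 -0.02] w 59.4mm
flange front [0.5607 0.1456 0.012 ] sides [0.5169 0.1536 0.012 ] [0.6051 0.1536 0.012 ]
ring front [0.5615 0.146  0.019 ]
recess front [0.5615 0.1452 0.019 ]
jar front [0.5614 0.1453 0.0331] lid front [0.5609 0.1471 0.1031]
```

```bash
python3 -m creep '[{"translation":[0,0,0.003],"rot":[0,0,0],"jaw":0.05},{"translation":[0,0,0.004],"rot":[0,0,0],"jaw":0.05},{"translation":[0,0,0.004],"rot":[0,0,0],"jaw":0.05},{"translation":[0,0,0.003],"rot":[0,0,0],"jaw":0.05},{"translation":[0,0,0],"rot":[0,0,0],"jaw":0.05},{"translation":[0,0,0],"rot":[0,0,0],"jaw":0.05}]'
python3 - <<'E'
from h import *
st();level()
zoom("scene",[.56,.145,.03],half=(40,30),k=10,name="s32")
im=optics.get_image("wrist");cv2.imwrite("pics/w32c.png",cv2.resize(im[135:275,185:375,::-1],None,fx=4,fy=4,interpolation=cv2.INTER_NEAREST))
E
```

```text
clock: 45.5
position: [0.5604, 0.1464, 0.0547]
ee_rot: [-2.221, -2.221, 0.001]
force: [-0.4, 0.3, -1.8]
width: 0.644
t 45.50 pos [0.5604 0.1464 0.0547] x [ 0.  1. -0.] z [-0.001 -0.    -1.   ] F [-0.4  0.3 -1.8] T [-0.06  0.08 -0.04] w 59.1mm
level rot about tool deg [-0.03  0.01  0.  ]
```

View pics/s32.png

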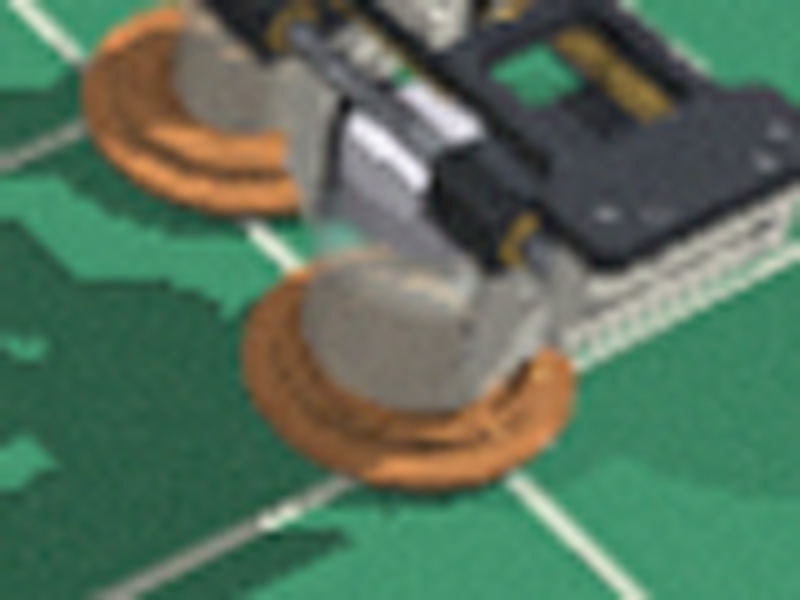

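View pics/w32c.png

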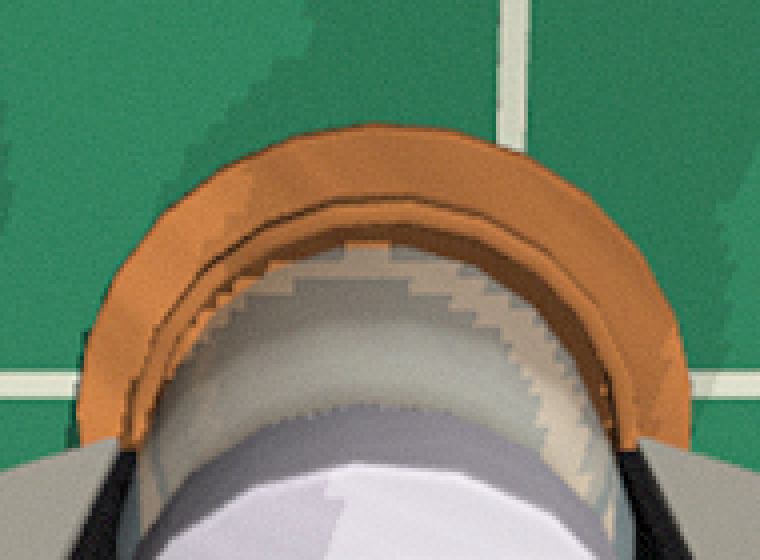

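```bash
python3 -m creep '[{"translation":[0.0003,0.0004,0.002],"rot":[0,0,0],"jaw":0.05},{"translation":[0,0,0.002],"rot":[0,0,0],"jaw":0.05},{"translation":[0,0,0.0015],"rot":[0,0,0],"jaw":0.05},{"translation":[0,0,0.0005],"rot":[0,0,0],"jaw":0.05},{"translation":[0,0,0],"rot":[0,0,0],"jaw":0.05},{"translation":[0,0,0],"rot":[0,0,0],"jaw":0.05}]'
python3 -c "
from h import *
st()"
```

```text
clock: 46.1
position: [0.561, 0.1468, 0.049]
ee_rot: [-2.222, -2.221, 0.0]
force: [0.7, 0.2, -1.7]
width: 0.648
t 46.10 pos [0.561  0.1468 0.049 ] x [ 0.  1. -0.] z [-0. -0. -1.] F [ 0.7  0.2 -1.7] T [-0.05  0.12 -0.03] w 59.5mm
```

```bash
python3 -m creep '[{"translation":[0,0,0.0005],"rot":[0,0,0],"jaw":0.05},{"translation":[0,0,0],"rot":[0,0,0],"jaw":0.058},{"translation":[0,0,0],"rot":[0,0,0],"jaw":0.062},{"translation":[0,0,0],"rot":[0,0,0],"jaw":0.068},{"translation":[0,0,0],"rot":[0,0,0],"jaw":0.074},{"translation":[0,0,0],"rot":[0,0,0],"jaw":0.074},{"translation":[0,0,0],"rot":[0,0,0],"jaw":0.074}]'
python3 -m creep '[{"translation":[0,0,-0.006],"rot":[0,0,0],"jaw":0.074},{"translation":[0,0,-0.014],"rot":[0,0,0],"jaw":0.074},{"translation":[0,0,-0.02],"rot":[0,0,0],"jaw":0.074},{"translation":[0,0,-0.025],"rot":[0,0,0],"jaw":0.074},{"translation":[0,0,-0.025],"rot":[0,0,0],"jaw":0.074},{"translation":[0,0,-0.025],"rot":[0,0,0],"jaw":0.074},{"translation":[0,0,-0.025],"rot":[0,0,0],"jaw":0.074},{"translation":[-0.02,0,-0.02],"rot":[0,0,0],"jaw":0.074},{"translation":[-0.03,0,-0.01],"rot":[0,0,0],"jaw":0.074},{"translation":[-0.03,-0.01,0],"rot":[0,0,0],"jaw":0.074},{"translation":[-0.03,-0.02,0],"rot":[0,0,0],"jaw":0.074},{"translation":[-0.02,-0.02,0],"rot":[0,0,0],"jaw":0.074}]'
python3 -m creep '[{"translation":[-0.03,-0.03,0],"rot":[0,0,0],"jaw":0.074},{"translation":[-0.03,-0.02,0],"rot":[0,0,0],"jaw":0.074},{"translation":[-0.02,0,0],"rot":[0,0,0],"jaw":0.074},{"translation":[0,0,0],"rot":[0,0,0],"jaw":0.074},{"translation":[0,0,0],"rot":[0,0,0],"jaw":0.074}]'
python3 - <<'E'
from h import *
st()
cv2.imwrite("pics/s33.png",optics.get_image("scene")[:,:,::-1])
mats("pics/t33.png")
zoom("scene",[.55,.13,.03],half=(70,52),k=5,name="s33z")
E
```

```text
clock: 46.68
position: [0.5611, 0.1469, 0.0486]
ee_rot: [2.222, 2.221, 0.0]
force: [-0.1, 0.0, -0.2]
width: 0.798
clock: 47.68
position: [0.5104, 0.0134, 0.2193]
ee_rot: [2.224, 2.217, 0.0]
force: [-0.4, -0.0, 0.0]
width: 0.805
clock: 48.1
position: [0.4615, -0.0635, 0.2191]
ee_rot: [2.225, 2.218, 0.002]
force: [0.1, 0.1, -0.4]
width: 0.806
t 48.10 pos [ 0.4615 -0.0635  0.2191] x [0.003 1.    0.001] z [ 0.001  0.001 -1.   ] F [ 0.1  0.1 -0.4] T [ 0.04  0.06 -0.02] w 74.0mm
mat? [246.1 149. ] area 645 [29 29] -> [0.679  0.0543 0.0115]
mat? [219.3 188.4] area 341 [29 29] -> [0.5573 0.1402 0.0115]
mat? [211.3 222.5] area 504 [29 28] -> [0.4517 0.1672 0.0115]
mat? [276.8 255.3] area 1955 [57 80] -> [ 0.3452 -0.0339  0.0115]
mat? [194. 255.] area 162 [15 13] -> [0.3525 0.2223 0.0115]
```

View pics/s33z.png

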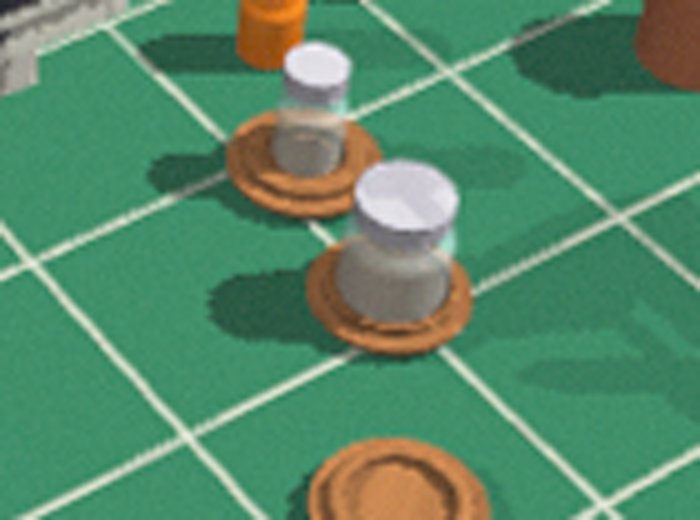

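View pics/t33.png

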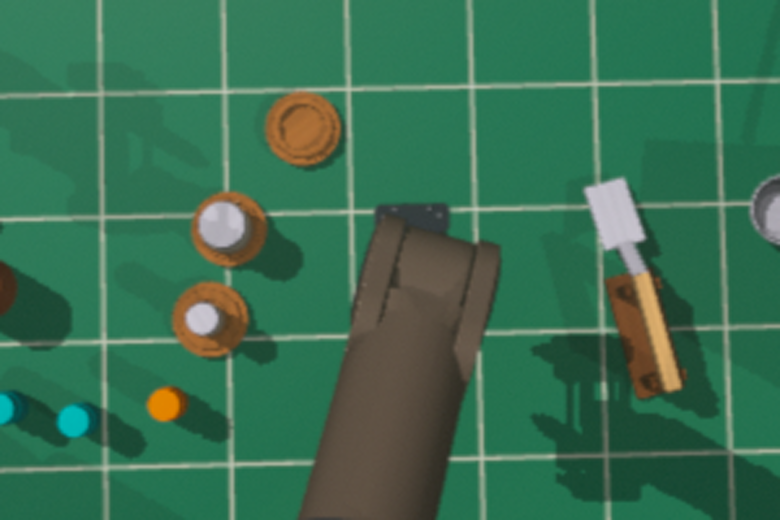

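View pics/s33.png

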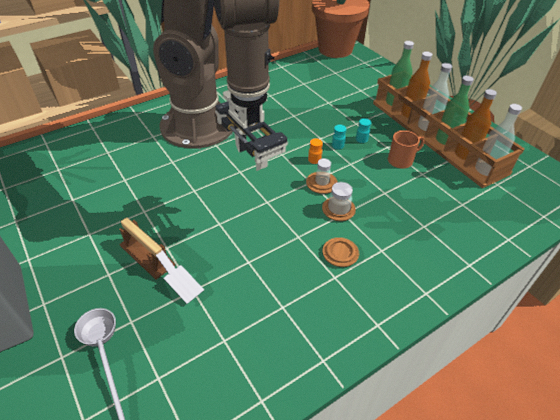

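```bash
python3 -c "
from h import *
print(arm.sign_off())"
```

```text
the job is handed in; nothing more can be done
None
```

The job is done and handed in at about 48 s of the 208 s allowed.

- **Coasters:** I turned all three over with the spatula by levering each flange, and only the blade touched them. The last pictures show all three flat with the recess up.
- **Spatula:** It is back in its cradle with the blade to the same side as at first.
- **Jars:** Two were present, the 40 mm and the 60 mm. The lid widths in the wrist pictures (35 and 52 mm) told them apart from the mid size. The small jar stands in the small coaster and the wide jar in the wide one. The mid coaster is empty because there was no mid jar. Both stand upright in the last pictures. By the tool height each rested on the recess floor when I released it.
- **Other things:** The ladle, the mug and the orange and turquoise look-alikes were not touched. I saw no coaster get knocked aside.

**Check that disagreed:** while I lined up the small jar, the wrist and scene cameras differed by about 2–3 mm on where it sat in the gripper. I settled it by comparing the jar's bottom with the recess rim in the same picture, and it then went in without any rise in force. The upward force read 6–7 N while the fingers closed on each jar. I did not trace the cause, and it was gone after the lift.

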